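# Unload, reset and reload a gang clamping fixture

### The arm

A 7-joint arm with a two-finger parallel gripper is mounted at the origin on a cart in front of the work surface, level with it; the furniture and walls round the work are solid. World frame = base frame: x ahead of the robot, y to its left, z up, the work surface at z = 0. Lengths are in mm, angles in rad, forces in N, time in s.
With the tool pointing down it reaches from about 350 to 900 mm from the base axis. Payload 8.1 kg.
Tool frame: the origin (TCP) lies midway between the tips of the shut fingers; the grasp point (between the pads) lies 19 mm behind it; z points along the fingers, y is the direction in which the jaws open and shut (so a half turn about z gives the same grasp; the last joint's range is limited). The gripper opens to 92 mm and grips with 3 to 60 N. Pads are 19 mm wide; open, the fingers measure 130 mm over their backs; the gripper's body (75 mm by 190 mm) begins 47 mm behind the grasp point.
Start: joints at [1.005, 0.434, 0.025, 1.573, -0.012, 1.134, -0.075], TCP at [279.014, -559.279, 226.742] pointing down, gripper open.
Joint ranges: [-2.62, 2.62], [-0.44, 2.09], [-1.27, 1.32], [0.08, 2.57], [-1.32, 4.46], [0.12, 2], [-2.74, 2.74]. Speed limits (rad/s): [2.22, 2.22, 3.01, 3.01, 3.14, 3.14, 3.14].

### API

Orientations are given as a unit quaternion [w, x, y, z].
In Python, from plant import state, snapshot, calibration, finish_job gives the robot as it stands.
- The arm moves only by the tool jog_arm, never from a script. Its argument "increments" is a list of rows, each a list of 3 entries, a list of its own where there are three numbers: the shift along the world's x, y, z in mm, then the turn, a rotation vector about the world's x, y, z in degrees, then the opening, from 0 (shut) to 1 (fully open). In form: [[[tx, ty, tz], [ax, ay, az], grip], ...]. A call has 1 to 5 rows; each row shifts and turns the commanded pose from where the row before left it; what a row does not reach is not made up. A row lasts 1/10 s, in which the tool goes at most 50 mm and 8.59 degrees, less where a joint would pass 70% of its speed; a pose out of reach is approached as far as the arm can. A call is refused whole if a number of a shift passes 50 or a number of a turn 8.59, either way. A call with a gripper value outside its range is refused whole. The fingers move at their own pace and stop on an object; the grip force is fixed at half the most. Time passes only in rows, so rows that do not move let the fingers close. It gives the time, the measured TCP pose, the force and the opening at its end, in the units of the state.
- state(): the state, without advancing time (a new reading comes with each control period).
- snapshot(name): name is "side" or "top"; returns the picture (400x640x3 uint8, blue, green, red); there is no depth.
- calibration(name): a dict with "fovy" (degrees; the focal length in pixels is half the picture's height over the tangent of half this angle, whatever the lens; pixels are square), "cx", "cy" (the principal point, pixels), "camera_from_world" (4x4, takes a point from world to camera coordinates). Camera axes: x right, y down, z forward; pixel columns grow to the right and rows downward; lengths in mm; the calibration is good to about 2 mm. A picture is of the moment at which its call begins. calibration takes no time and is no camera call.
- finish_job(): hands the job in, once; it reports no verdict.
The state is a dict: "t": time; "joints": joint angles; "dq": joint speeds; "joint_torque": joint torques, N m; "tcp_pos": TCP position; "ee_rot": TCP orientation; "wrist_force": force on the tool from outside, world axes, zero at the start; "wrist_torque": the same for the moment, N m; "width": finger opening in mm.
Only numpy, scipy, OpenCV 4.12 (cv2) and the standard library are available. Lean on these libraries where they do the work, as an engineer would, in place of code of your own. Each camera call takes 0.05 s, during which the arm holds its last target.

### The job

Take the finished block out of the clamping fixture and lay it in the red bin. Then press the snap button in, slide the telescopic end stop out to the hole that makes room for all the new blocks lying on the front middle of the trolley (one hole farther for each block beyond the first) so that the button snaps out again, and lay them side by side flat in the fixture, stubs up, crosswise between the jaw and the stop. Finally twist the release knob fully to its stop and let it spring back so that the jaw shuts on the row with no gaps; leave the other parts where they are.

Things in the scene. Friction and masses are not known exactly. Their poses are not given: they have to be found in the camera images.
- fixture: Clamping fixture on a dark steel base plate 120 x 272 x 12 mm, fixed. Origin: under the plate, on the bed's centre line; x across the bed, y along the row (+y to the grey spring housing, -y to the end stop), z up. Bed: the plate's top, z = 12 mm, between fences with inner faces at x = -45 and 45 mm, tops at z = 22 mm. Grey housing: y 48 to 122, x -49 to 49, top z = 72 mm
- stop_face (a point): point on the end stop's face that the row bears on, on the bed's centre line, at the height of the bed; faces +y, axes as the fixture's. The stop is a steel plate 10 mm thick, 80 mm wide, top at z = 44 mm, on an arm of the outer tube. As found it stands at y = -30 mm of the fixture
- jaw_face (a point): point on the jaw's face that presses on the row, on the bed's centre line, at the height of the bed; faces -y, axes as the fixture's. Jaw plate 80 mm wide, 12 mm thick, top at z = 39.5 mm. Cocked it stands at y = +30 mm of the fixture
- jaw_tab (a point): point on the upright tab on top of the jaw (26 mm wide in x, 10 mm thick in y; it ends 13 mm above this point and the jaw plate is 22 mm below). Only needed to cock the jaw again: pull it towards +y (15 to 35 N) until joint jaw is at or below zero, then let go
- button_tip (a point): outermost point of the snap button, a steel dome 12 mm in diameter, 6 mm proud of the tube's front face (-x of the fixture) at mid height. It sits in the fixed inner tube, so it never travels along y. Pinch across the tube from above with one pad on the button: it goes flush (3 to 6 N); pull along -y (10 to 20 N) meanwhile and the outer tube rides over it till it springs out in the next hole
- snap_button (a joint): how far the button is pressed in (m): 0 = standing out in a hole, 0.006 = flush with the outer face, about 0.008 = under the tube's wall between two holes
- stop_tube (a joint): how far the outer tube with the end stop is drawn out (m), along -y. Square tube 34 x 34 mm, axis along y at x = -100, z = 42 mm of the fixture, 140 mm long, free on both sides at the button. Locks at 0 (as found: room for one block), 0.034 (two), 0.068 (three) and 0.102 (four), 1 mm play, 2 N friction. Room between cocked jaw and stop: 60, 94, 128 or 162 mm
- jaw (a joint): travel of the spring jaw (m) along -y: 0 = cocked, held by its catch; 0.044 = farthest. Tripped by the knob, a spring pushes it with about 12 N; on a row that fits the chosen hole it stops at about 0.027
- release_knob (a joint): angle (rad) of the release knob: 0 at rest, grows clockwise seen from above to its stop at 1.05; a spring (0.1 to 0.25 N m) turns it back
- knob_grip (a point): point on the axis of the release knob, 12 mm below the top of its upright bar grip. The bar is 46 mm long, 14 mm wide and 30 mm high; this frame turns with the knob, the bar lies along its x (across the fixture at rest)
- finished_block: the finished block, lying in the fixture at the start: metal base 82 x 34 mm, 18 mm high, with an upright round stub of 22 mm diameter that ends 57 mm above the underside. Origin: centre of the underside; y along the 82 mm, x along the 34 mm; the stub stands at y = -20 mm
- block_1: new block, same shape and axes as the finished block; stands free on the front middle of the trolley, before the bin (those at the back corner and in the heap are scrap). Two to four such blocks are there; None if absent
- block_2: new block, like block_1
- block_3: new block, like block_1
- block_4: new block, like block_1
- bin: open red plastic bin, 99 x 136 mm outside (x, y), 71 mm high, inside 70 x 106 mm, floor 3 mm thick; origin: centre of the underside, z up. Stands behind the middle of the trolley
- channel: bent channel bracket, 54 x 110 x 31 mm, behind the bin; bystander

How it is judged:
By the outcome, as a careful person would: the job done as asked, in the order asked, and still so for the second after the job is handed in, with the robot touching nothing.
Of block_1, block_2, block_3, block_4 only 2 to 4 are there at a start; the rules pass over those that are not, and their reading is None.
At some moment in a run one of block_1, block_2, block_3, block_4 may be knocked a few centimetres aside while the robot is not near it.
Once in a run the grip may slacken for a moment while it holds something.
It also fails if it takes over 210 s, if anything falls off the work surface, if the arm or the gripper's body presses on something with over 40 N, if the wrist force passes 120 N, or if a joint passes its speed limit or range.

## Working session

There is one attempt and no reset: what is moved stays moved. The work goes in short steps, Python scripts to look and compute and a tool call to move; the robot and the scene stay as the last step left them, time stands still between calls to the robot, and variables do not carry over. Pictures are saved under pics/ and viewed, and the job is handed in when it is done.

Besides the shell and the picture viewer there is one more tool, called after "Emit:" in YAML: its name, and indented under it one key for each argument. jog_arm: Moves the arm, as the interface text tells. Its arguments: {"type":"object","properties":{"increments":{"type":"array","items":{"type":"array"}}},"required":["increments"]}

```bash
ls; mkdir -p pics
python3 - <<'E'
from plant import *
import cv2
print(state())
for n in("side","top"):
    cv2.imwrite(f"pics/{n}0.png",snapshot(n)); print(n,calibration(n))
E
```

```text
pics
{'t': 0.0, 'joints': array([ 1.00538977,  0.43521706,  0.02497904,  1.57410986, -0.0116157 ,
        1.13400154, -0.07507684]), 'dq': array([-6.01081731e-04, -1.44609681e-04, -9.72705180e-05, -8.78157563e-05,
        6.60126265e-04, -8.08608655e-05,  3.45458667e-04]), 'joint_torque': array([ 1.53402566e-04, -6.67867827e+01,  9.84875411e-01, -3.14457607e+01,
       -6.07028184e-02,  4.32703074e-02,  1.70242606e-04]), 'tcp_pos': array([ 278.75505671, -558.81082184,  225.94379045]), 'ee_rot': array([-7.56225332e-04,  9.73351971e-01,  2.29314868e-01, -2.46200429e-04]), 'wrist_force': array([ 0.17356995, -0.5967047 ,  0.71012897]), 'wrist_torque': array([0.04359162, 0.00271138, 0.02196139]), 'width': 91.83006428213443}
side {'fovy': 49.69336201731906, 'cx': 322.811093285995, 'cy': 196.55143287927532, 'camera_from_world': array([[-8.97507112e-01, -4.40762998e-01,  1.44555393e-02,
         5.45728922e+02],
       [-2.09943518e-01,  3.98213573e-01, -8.92944382e-01,
         1.96248954e+02],
       [ 3.87820451e-01, -8.04458781e-01, -4.49934849e-01,
         1.00652100e+03],
       [ 0.00000000e+00,  0.00000000e+00,  0.00000000e+00,
         1.00000000e+00]])}
top {'fovy': 48.47630062357729, 'cx': 320.10440635871737, 'cy': 199.39606540999432, 'camera_from_world': array([[-5.25388359e-03, -9.99966746e-01,  6.23730016e-03,
         3.54000432e+01],
       [-9.95890009e-01,  4.66827835e-03, -9.04505236e-02,
         5.90969081e+02],
       [ 9.04183983e-02, -6.68688144e-03, -9.95881418e-01,
         9.79113352e+02],
       [ 0.00000000e+00,  0.00000000e+00,  0.00000000e+00,
         1.00000000e+00]])}
```

View pics/side0.png

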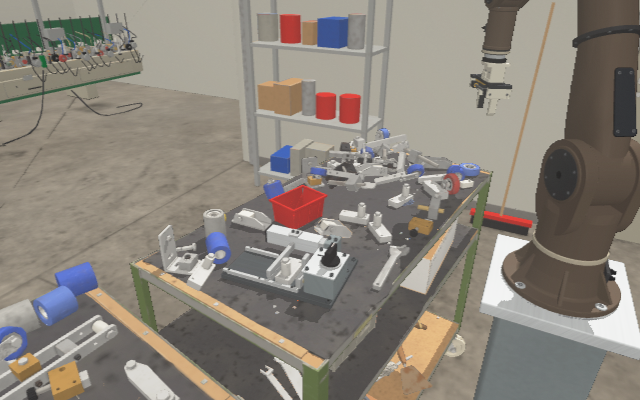

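View pics/top0.png

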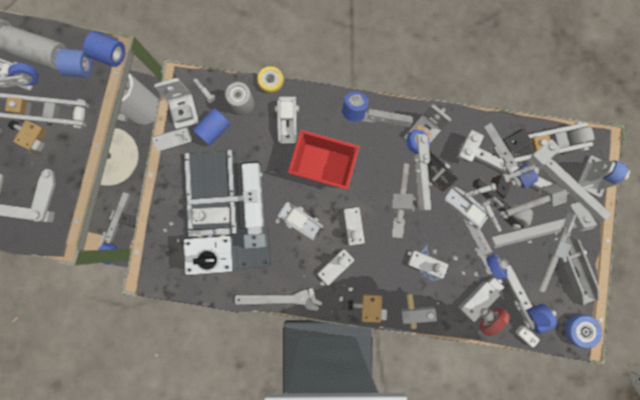

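Run:
```python
import cv2
t=cv2.imread("pics/top0.png"); s=cv2.imread("pics/side0.png")
cv2.imwrite("pics/t1.png",cv2.resize(t[120:300,150:390],None,fx=3.3,fy=3.3,interpolation=cv2.INTER_CUBIC))
cv2.imwrite("pics/t2.png",cv2.resize(t[180:340,270:480],None,fx=3.7,fy=3.7,interpolation=cv2.INTER_CUBIC))
cv2.imwrite("pics/s1.png",cv2.resize(s[170:310,200:440],None,fx=3.3,fy=3.3,interpolation=cv2.INTER_CUBIC))
```

```text
(no output)
```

View pics/t1.png

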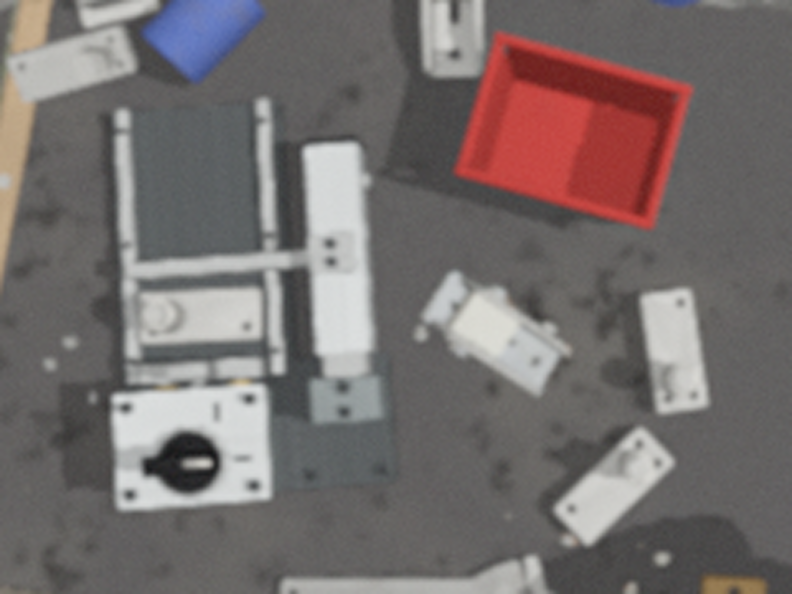

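View pics/t2.png

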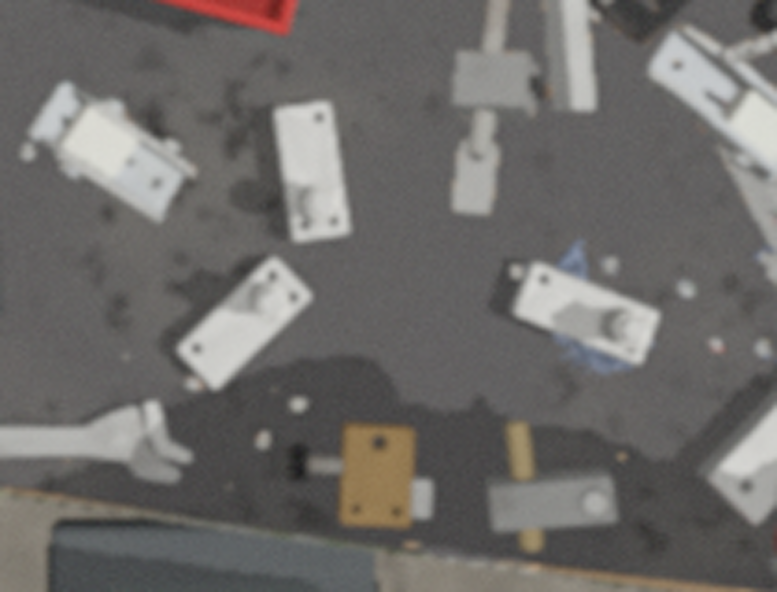

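View pics/s1.png

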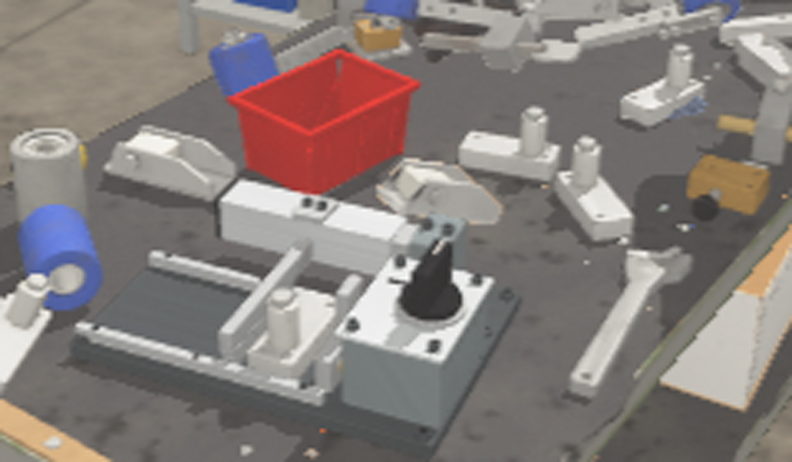

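```bash
cat > h.py <<'E'
import numpy as np, cv2
from plant import *
def cam(n):
    c=calibration(n); f=200/np.tan(np.radians(c["fovy"]/2)); return f,c["cx"],c["cy"],np.array(c["camera_from_world"])
def ray(n,uv):
    f,cx,cy,T=cam(n); R=T[:3,:3]; o=-R.T@T[:3,3]
    d=R.T@np.array([(uv[0]-cx)/f,(uv[1]-cy)/f,1]); return o,d/np.linalg.norm(d)
def onz(n,uv,z):
    o,d=ray(n,uv); return o+d*(z-o[2])/d[2]
def proj(n,p):
    f,cx,cy,T=cam(n); q=T[:3,:3]@np.asarray(p,float)+T[:3,3]; return np.array([cx+f*q[0]/q[2],cy+f*q[1]/q[2]])
def tri(uvt,uvs):
    o1,d1=ray("top",uvt);o2,d2=ray("side",uvs)
    A=np.stack([d1,-d2],1); s=np.linalg.lstsq(A,o2-o1,rcond=None)[0]
    a=o1+d1*s[0];b=o2+d2*s[1]; return (a+b)/2,np.linalg.norm(a-b)
def zoom(img,c,r,k,name):
    x0,y0=int(c[0]-r),int(c[1]-r); x0=max(x0,0);y0=max(y0,0)
    cv2.imwrite("pics/"+name,cv2.resize(img[y0:y0+2*r,x0:x0+2*r],None,fx=k,fy=k,interpolation=cv2.INTER_CUBIC)); return x0,y0
def shot(n,name=None):
    im=snapshot(n)
    if name: cv2.imwrite("pics/"+name,im)
    return im
def whitemask(im,th=150):
    g=im.max(2).astype(int)-im.min(2); return ((im.min(2)>th)&(g<40)).astype(np.uint8)
E
python3 - <<'E'
from h import *
t=cv2.imread("pics/top0.png")
def c(p): return (150+(p[0]-1.15)/3.3,120+(p[1]-1.15)/3.3)
for p in [(112,395),(270,383),(271,497),(118,510)]: print("house",onz("top",c(p),72).round(1))
for p in [(115,110),(129,378),(262,100),(279,372)]: print("fence",onz("top",c(p),22).round(1))
for p in [(367,181)]: print("button",onz("top",c(p),42).round(1))
for p in [(303,145),(360,142),(316,357),(373,353)]: print("tube",onz("top",c(p),59).round(1))
for p in [(497,34),(692,88),(653,227),(458,173)]: print("bin",onz("top",c(p),71).round(1))
print("knob",onz("top",c((188,463)),90).round(1))
for th in (120,140,160,175):
  m=whitemask(t,th)
  cs,_=cv2.findContours(m,cv2.RETR_EXTERNAL,cv2.CHAIN_APPROX_NONE)
  for k in cs:
    if cv2.contourArea(k)<200: continue
    r=cv2.minAreaRect(k)
    if 265<r[0][0]<450 and 200<r[0][1]<290 or (190<r[0][0]<240 and 150<r[0][1]<270): 
        P=np.array([onz("top",q,18)[:2] for q in cv2.boxPoints(r)])
        print(th,np.round(r[0],1),P.mean(0).round(1),[np.round(np.linalg.norm(P[i]-P[i-1]),1) for i in(0,1)],[np.degrees(np.arctan2(*(P[i]-P[i-1])[::-1])).round(1) for i in (0,1)])
E
```

```text
house [502.5 325.4  72. ]
house [509.8 223.1  72. ]
house [436.5 221.5  72. ]
house [428.8 319.9  72. ]
fence [699.8 342.7  22. ]
fence [514.2 329.   22. ]
fence [706.5 240.8  22. ]
fence [517.7 226.7  22. ]
button [646.3 164.9  42. ]
tube [668.3 205.6  59. ]
tube [670.1 167.6  59. ]
tube [526.8 195.6  59. ]
tube [529.3 158.   59. ]
bin [740.3  75.5  71. ]
bin [703.4 -53.8  71. ]
bin [610.7 -26.9  71. ]
bin [647.1 101.3  71. ]
knob [459.3 270.9  90. ]
120 [426.3 264.2] [ 444.1 -206.4] [np.float64(96.7), np.float64(43.4)] [np.float64(65.8), np.float64(-25.3)]
120 [334.2 268.2] [436.3   1.4] [np.float64(37.8), np.float64(95.2)] [np.float64(43.6), np.float64(-47.1)]
120 [207.4 251.1] [476.3 287.3] [np.float64(100.6), np.float64(109.6)] [np.float64(4.7), np.float64(-86.9)]
120 [354.  225.9] [531.3 -44.2] [np.float64(85.3), np.float64(38.8)] [np.float64(7.6), np.float64(-82.1)]
120 [300.2 220. ] [545.2  77.9] [np.float64(103.0), np.float64(57.2)] [np.float64(64.6), np.float64(-25.1)]
120 [224.7 199.9] [592.9 250. ] [np.float64(222.6), np.float64(176.9)] [np.float64(3.8), np.float64(-87.7)
[... 1337 characters left out ...]
), np.float64(66.5)] [np.float64(70.6), np.float64(-18.0)]
175 [428.4 264.3] [ 443.8 -211.2] [np.float64(81.9), np.float64(32.8)] [np.float64(67.4), np.float64(-23.8)]
175 [335.7 266.8] [439.4  -2.1] [np.float64(32.6), np.float64(80.4)] [np.float64(42.9), np.float64(-47.7)]
175 [207.5 254.8] [467.9 286.8] [np.float64(79.2), np.float64(104.6)] [np.float64(4.5), np.float64(-87.1)]
175 [354.  225.8] [531.4 -44.4] [np.float64(80.2), np.float64(33.0)] [np.float64(7.9), np.float64(-81.7)]
175 [302.5 223.5] [537.2  72.7] [np.float64(73.9), np.float64(45.0)] [np.float64(44.9), np.float64(-45.1)]
175 [210.5 215.2] [557.  281.7] [np.float64(33.0), np.float64(80.7)] [np.float64(3.7), np.float64(-87.8)]
```

Run:
```python
from h import *
t=cv2.imread("pics/top0.png"); s=cv2.imread("pics/side0.png")
tiles=[];info=[]
for im,c in [(t,(210,215)),(t,(354,226)),(t,(336,266)),(t,(428,264)),(s,(287,270)),(s,(355,215)),(s,(378,222)),(s,(405,195))]:
    x0,y0=c[0]-24,c[1]-24; tiles.append(cv2.resize(im[y0:y0+48,x0:x0+48],None,fx=4.1,fy=4.1,interpolation=cv2.INTER_CUBIC))
cv2.imwrite("pics/tiles.png",np.vstack([np.hstack(tiles[:4]),np.hstack(tiles[4:])]))
cv2.imwrite("pics/t3.png",cv2.resize(t[110:350,400:630],None,fx=2.5,fy=2.5,interpolation=cv2.INTER_CUBIC))
```

```text
(no output)
```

View pics/tiles.png

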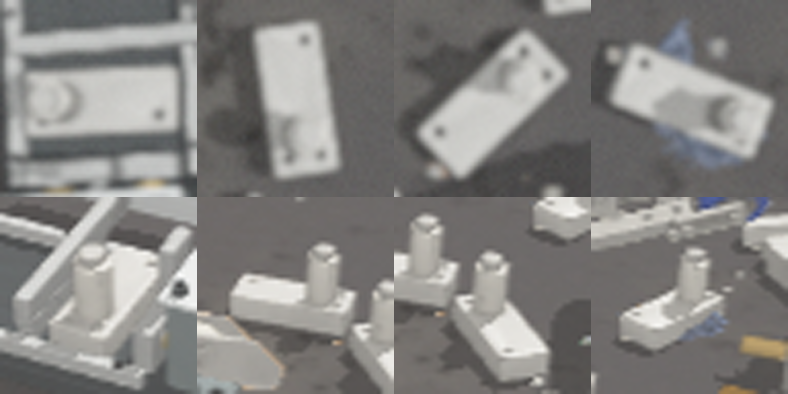

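View pics/t3.png

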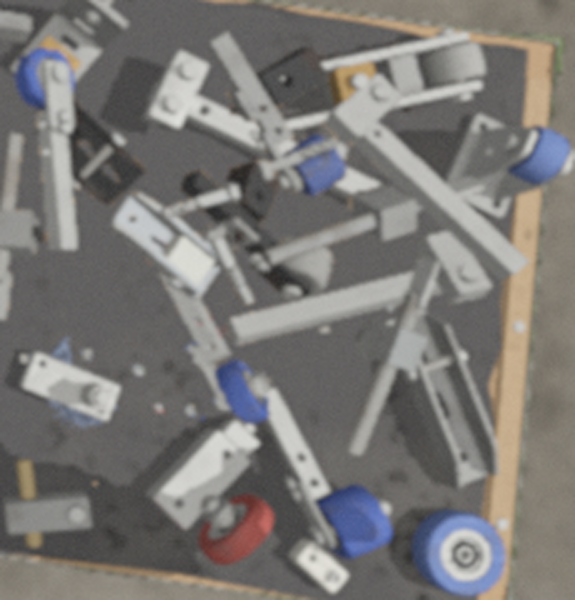

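Run:
```python
from h import *
for n,uv,z in [("A",(361.7,203.4),57),("B",(377.4,213.4),57),("C",(406.4,185.1),57),("F",(285.7,259.7),69)]: print(n,onz("side",uv,z).round(1))
# finished: stub top circle in top tile (58,97)
print("Ftop",onz("top",(186+57/4.1,191+98/4.1),69).round(1))
for P in [(511.5,-47,57),(453.3,-16.6,57),(436.2,-229.2,57)]: print(proj("top",P).round(1))
# finished base corners tile
for p in [(28,72),(178,66),(182,130),(30,138)]: print(onz("top",(186+p[0]/4.1,191+p[1]/4.1),30).round(1))
print(proj("top",(300,-559,226)))
```

```text
A [510.2 -47.5  57. ]
B [451.1 -12.9  57. ]
C [ 432.8 -225.4   57. ]
F [552.1 300.9  69. ]
Ftop [554.9 292.3  69. ]
[356.8 234.3]
[343.1 261.3]
[441.2 268.7]
[571.5 318.8  30. ]
[574.4 236.6  30. ]
[539.3 234.   30. ]
[535.3 316.9  30. ]
[656.40819327 351.72545703]
```

Emit:
jog_arm:
  increments:
    - [[10, 40, 0], [0, 0, 8], 1]
    - [[14, 45, 0], [0, 0, 8.3], 1]
    - [[14.5, 45, 0], [0, 0, 8.3], 1]
    - [[14.5, 45, 0], [0, 0, 8.3], 1]
    - [[14.5, 45, 0], [0, 0, 8.3], 1]

```text
t: 0.6
tcp_pos: [346.6, -337.3, 226.5]
ee_rot: [-0.0, 0.829, 0.56, -0.0]
wrist_force: [1.8, 0.4, 0.2]
width: 91.9
```

Emit:
jog_arm:
  increments:
    - [[14.5, 45, 0], [0, 0, 8.3], 1]
    - [[14.5, 45, 0], [0, 0, 8.3], 1]
    - [[14.5, 45, 0], [0, 0, 8.3], 1]
    - [[14.5, 45, 0], [0, 0, 8.3], 1]
    - [[14.5, 45, 0], [0, 0, 8.3], 1]

```text
t: 1.1
tcp_pos: [419.0, -112.5, 226.8]
ee_rot: [0.0, 0.577, 0.817, -0.0]
wrist_force: [1.0, -0.5, 0.3]
width: 91.7
```

Emit:
jog_arm:
  increments:
    - [[14.5, 45, 0], [0, 0, 8.3], 1]
    - [[14.5, 45, 0], [0, 0, 8.3], 1]
    - [[14.5, 45, 0], [0, 0, 8.3], 1]
    - [[14.5, 45, 0], [0, 0, 8.3], 1]
    - [[14.5, 45, 0], [0, 0, 8.3], 1]

```text
t: 1.6
tcp_pos: [491.7, 112.3, 226.7]
ee_rot: [0.0, 0.25, 0.968, -0.0]
wrist_force: [0.5, -1.6, 0.1]
width: 91.6
```

Emit:
jog_arm:
  increments:
    - [[14.5, 45, 0], [0, 0, 8.3], 1]
    - [[14.5, 45, 0], [0, 0, 8.3], 1]
    - [[14.5, 45, 0], [0, 0, 8.3], 1]
    - [[14.5, 45, 0], [0, 0, 8.3], 1]
    - [[0, 0, 0], [0, 0, 0], 1]

```text
t: 2.1
tcp_pos: [548.6, 297.5, 225.8]
ee_rot: [-0.001, -0.04, 0.999, 0.002]
wrist_force: [0.5, 0.7, -0.7]
width: 91.8
```

Emit:
jog_arm:
  increments:
    - [[5, -0.5, -40], [0, 0, -0.4], 1]
    - [[0, 0, -45], [0, 0, 0], 1]
    - [[0, 0, -35], [0, 0, 0], 1]
    - [[0, 0, 0], [0, 0, 0], 1]

```text
t: 2.5
tcp_pos: [552.0, 287.1, 101.7]
ee_rot: [-0.004, -0.03, 1.0, -0.002]
wrist_force: [-0.8, -0.7, 0.3]
width: 92.3
```

Run:
```python
from h import *
t=shot("top");s=shot("side")
a=cv2.resize(t[150:290,150:290],None,fx=2.8,fy=2.8,interpolation=cv2.INTER_CUBIC)
b=cv2.resize(s[180:320,200:340],None,fx=2.8,fy=2.8,interpolation=cv2.INTER_CUBIC)
cv2.imwrite("pics/f1.png",np.hstack([a,b]))
p=state()["tcp_pos"];print(p, proj("top",p),proj("side",p))
```

```text
[554.41053344 289.98675284 107.14535785] [196.17689448 214.11341902] [286.91546398 242.33968789]
```

View pics/f1.png

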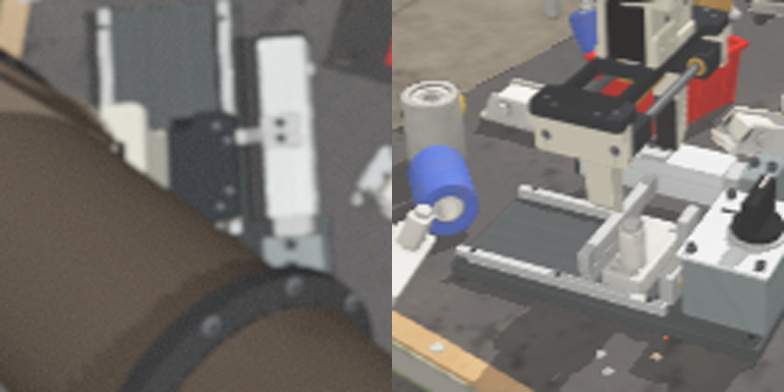

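Emit:
jog_arm:
  increments:
    - [[0, 0, 0], [0, 0, 0], 1]
    - [[0, 0, 0], [0, 0, 0], 1]

```text
t: 2.8
tcp_pos: [555.6, 291.0, 109.1]
ee_rot: [0.002, -0.03, 1.0, 0.001]
wrist_force: [0.5, -0.4, 0.7]
width: 91.9
```

Run:
```python
from h import *
q=state();print(q["tcp_pos"],q["ee_rot"],q["joints"])
```

```text
[555.55398127 291.01665278 109.05834525] [ 1.53355838e-03 -3.04763762e-02  9.99533978e-01  8.15604389e-04] [-0.08608035  0.6707767  -0.74978091  1.65611967  0.52080632  1.02086486
  0.625793  ]
```

Emit:
jog_arm:
  increments:
    - [[-2, 6, -30], [0, 0, 0], 1]
    - [[0, 0, -30], [0, 0, 0], 1]
    - [[0, 0, -14], [0, 0, 0], 1]
    - [[0, 0, 0], [0, 0, 0], 1]
    - [[0, 0, 0], [0, 0, 0], 1]

```text
t: 3.3
tcp_pos: [553.1, 296.7, 34.0]
ee_rot: [0.001, -0.031, 1.0, 0.0]
wrist_force: [0.2, -0.3, 0.9]
width: 91.7
```

Emit:
jog_arm:
  increments:
    - [[0, 0, 0], [0, 0, 0], 0]
    - [[0, 0, 0], [0, 0, 0], 0]
    - [[0, 0, 0], [0, 0, 0], 0]
    - [[0, 0, 0], [0, 0, 0], 0]
    - [[0, 0, 0], [0, 0, 0], 0]

```text
t: 3.8
tcp_pos: [552.6, 296.2, 32.9]
ee_rot: [0.0, -0.031, 1.0, 0.0]
wrist_force: [0.1, -0.1, -1.5]
width: 56.7
```

Emit:
jog_arm:
  increments:
    - [[0, 0, 0], [0, 0, 0], 0]
    - [[0, 0, 0], [0, 0, 0], 0]
    - [[0, 0, 0], [0, 0, 0], 0]
    - [[0, 0, 0], [0, 0, 0], 0]
    - [[0, 0, 0], [0, 0, 0], 0]

```text
t: 4.3
tcp_pos: [552.4, 296.5, 32.7]
ee_rot: [-0.0, -0.031, 1.0, 0.0]
wrist_force: [0.5, 0.9, -1.0]
width: 21.6
```

Emit:
jog_arm:
  increments:
    - [[0, 0, 0], [0, 0, 0], 0]
    - [[0, 0, 0], [0, 0, 0], 0]

```text
t: 4.5
tcp_pos: [552.4, 296.4, 32.7]
ee_rot: [-0.0, -0.031, 1.0, 0.0]
wrist_force: [0.2, 1.3, -0.8]
width: 21.2
```

Emit:
jog_arm:
  increments:
    - [[0, 0, 10], [0, 0, 0], 0]
    - [[0, 0, 25], [0, 0, 0], 0]
    - [[0, 0, 35], [0, 0, 0], 0]
    - [[0, 0, 35], [0, 0, 0], 0]
    - [[8, -16, 15], [0, 0, -1], 0]

```text
t: 5.0
tcp_pos: [559.8, 283.9, 157.2]
ee_rot: [0.001, -0.024, 1.0, 0.002]
wrist_force: [0.6, 0.5, -1.7]
width: 21.3
```

Emit:
jog_arm:
  increments:
    - [[14, -28, 0], [0, 0, -3], 0]
    - [[16, -34, 0], [0, 0, -4], 0]
    - [[16, -34, 0], [0, 0, -4], 0]
    - [[16, -34, 0], [0, 0, -4], 0]
    - [[16, -34, 0], [0, 0, -4], 0]

```text
t: 5.5
tcp_pos: [638.7, 114.5, 153.3]
ee_rot: [-0.0, 0.145, 0.989, -0.0]
wrist_force: [0.2, 0.0, -2.7]
width: 21.1
```

Emit:
jog_arm:
  increments:
    - [[16, -34, 0], [0, 0, 0], 0]
    - [[14, -26, 0], [0, 0, 0], 0]
    - [[10, -18, 0], [0, 0, 0], 0]
    - [[0, 0, 0], [0, 0, 0], 0]
    - [[0, 0, 0], [0, 0, 0], 0]

```text
t: 6.0
tcp_pos: [678.2, 37.9, 152.9]
ee_rot: [-0.0, 0.144, 0.99, 0.0]
wrist_force: [-0.8, -0.4, -1.7]
width: 20.9
```

Run:
```python
from h import *
t=shot("top");s=shot("side")
a=cv2.resize(t[80:240,240:400],None,fx=2.45,fy=2.45,interpolation=cv2.INTER_CUBIC)
b=cv2.resize(s[100:260,220:380],None,fx=2.45,fy=2.45,interpolation=cv2.INTER_CUBIC)
cv2.imwrite("pics/f2.png",np.hstack([a,b]))
q=state();print(q["tcp_pos"],q["ee_rot"],q["width"])
```

```text
[677.87501421  39.64295875 153.09170812] [-2.32652447e-04  1.42616282e-01  9.89777937e-01  4.20553874e-04] 21.367709483857166
```

View pics/f2.png

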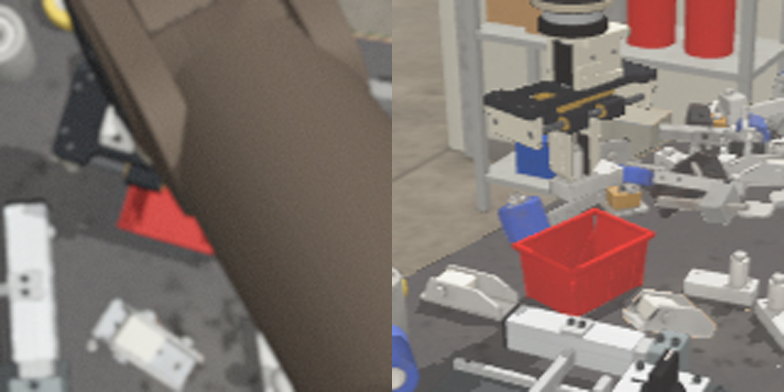

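Emit:
jog_arm:
  increments:
    - [[1, -3, -25], [0, 0, 0.5], 0]
    - [[0, 0, -25], [0, 0, 0], 0]
    - [[0, 0, -20], [0, 0, 0], 0]
    - [[0, 0, -15], [0, 0, 0], 0]
    - [[0, 0, 0], [0, 0, 0], 0]

```text
t: 6.6
tcp_pos: [677.8, 35.9, 65.8]
ee_rot: [-0.002, 0.138, 0.99, -0.0]
wrist_force: [-0.5, 0.5, -2.7]
width: 21.6
```

Emit:
jog_arm:
  increments:
    - [[0, 0, -15], [0, 0, 0], 0]
    - [[0, 0, -12], [0, 0, 0], 0]
    - [[0, 0, -8], [0, 0, 0], 0]
    - [[0, 0, 0], [0, 0, 0], 0]
    - [[0, 0, 0], [0, 0, 0], 0]

```text
t: 7.1
tcp_pos: [679.6, 35.3, 32.8]
ee_rot: [-0.0, 0.139, 0.99, 0.0]
wrist_force: [0.0, 0.5, -1.8]
width: 21.1
```

Emit:
jog_arm:
  increments:
    - [[0, 0, -6], [0, 0, 0], 0]
    - [[0, 0, -2], [0, 0, 0], 0]
    - [[0, 0, 0], [0, 0, 0], 0]

```text
t: 7.4
tcp_pos: [679.3, 35.1, 24.4]
ee_rot: [-0.0, 0.139, 0.99, -0.0]
wrist_force: [-0.4, 0.2, -3.0]
width: 21.4
```

Emit:
jog_arm:
  increments:
    - [[0, 0, 0], [0, 0, 0], 0.34]
    - [[0, 0, 0], [0, 0, 0], 0.34]
    - [[0, 0, 0], [0, 0, 0], 0.34]

```text
t: 7.7
tcp_pos: [679.8, 35.3, 25.2]
ee_rot: [0.0, 0.139, 0.99, 0.0]
wrist_force: [0.6, -0.1, 0.6]
width: 31.2
```

Emit:
jog_arm:
  increments:
    - [[0, 0, 20], [0, 0, 0], 0.34]
    - [[0, 0, 35], [0, 0, 0], 0.34]
    - [[0, 0, 45], [0, 0, 0], 0.34]
    - [[0, 0, 20], [0, 0, 0], 0.7]
    - [[-20, 30, 0], [0, 0, 3], 0.7]

```text
t: 8.2
tcp_pos: [664.0, 60.7, 148.6]
ee_rot: [0.004, 0.117, 0.993, -0.0]
wrist_force: [0.5, 0.4, -1.2]
width: 43.0
```

Emit:
jog_arm:
  increments:
    - [[-4, 40, 0], [0, 0, 8], 0.62]
    - [[-8, 40, 0], [0, 0, 8], 0.62]
    - [[-8, 40, 0], [0, 0, 1.5], 0.62]
    - [[0, 0, 0], [0, 0, 0], 0.62]
    - [[0, 0, 0], [0, 0, 0], 0.62]

```text
t: 8.7
tcp_pos: [639.1, 186.8, 145.1]
ee_rot: [0.0, -0.041, 0.999, 0.0]
wrist_force: [-0.2, -0.2, 0.1]
width: 56.8
```

Run:
```python
from h import *
t=shot("top","t4.png");s=shot("side","s4.png")
a=cv2.resize(t[110:290,180:380],None,fx=2,fy=2,interpolation=cv2.INTER_CUBIC)
b=cv2.resize(s[140:320,220:420],None,fx=2,fy=2,interpolation=cv2.INTER_CUBIC)
cv2.imwrite("pics/f3.png",np.hstack([a,b]))
q=state();print(q["tcp_pos"],q["ee_rot"],q["width"])
```

```text
[640.00519225 183.9367821  144.69733508] [ 1.36805371e-04 -3.85905423e-02  9.99254964e-01 -5.18290804e-04] 56.96687984520203
```

View pics/f3.png

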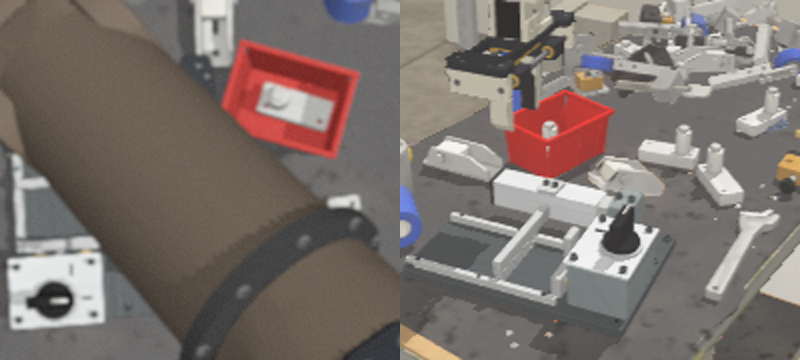

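Emit:
jog_arm:
  increments:
    - [[2.5, 2, -35], [0, 0, 0], 0.62]
    - [[0, 0, -35], [0, 0, 0], 0.62]
    - [[0, 0, 0], [0, 0, 0], 0.62]
    - [[0, 0, 0], [0, 0, 0], 0.62]

```text
t: 9.2
tcp_pos: [642.3, 186.0, 75.0]
ee_rot: [-0.0, -0.039, 0.999, -0.0]
wrist_force: [0.3, -0.1, 1.1]
width: 57.2
```

Emit:
jog_arm:
  increments:
    - [[0, 0, -15], [0, 0, 0], 0.62]
    - [[0, 0, -15], [0, 0, 0], 0.62]
    - [[0, 0, -15], [0, 0, 0], 0.62]
    - [[0, 0, -5], [0, 0, 0], 0.62]
    - [[0, 0, 0], [0, 0, 0], 0.62]

```text
t: 9.7
tcp_pos: [641.3, 186.9, 23.5]
ee_rot: [-0.001, -0.039, 0.999, -0.0]
wrist_force: [-0.1, -0.5, 0.2]
width: 56.8
```

Emit:
jog_arm:
  increments:
    - [[0, 0, 0], [0, 0, 0], 0.5]
    - [[0, 0, 0], [0, 0, 0], 0.46]
    - [[0, 0, 0], [0, 0, 0], 0.46]
    - [[0, 0, 0], [0, 0, 0], 0.46]

```text
t: 10.1
tcp_pos: [642.5, 186.1, 25.0]
ee_rot: [0.0, -0.039, 0.999, -0.001]
wrist_force: [0.2, -3.2, 1.1]
width: 42.4
```

Emit:
jog_arm:
  increments:
    - [[0, 0, 0], [0, 0, 0], 0.3]
    - [[0, 0, 0], [0, 0, 0], 0.3]
    - [[0, 0, 0], [0, 0, 0], 0.3]
    - [[0, 0, 0], [0, 0, 0], 0.3]

```text
t: 10.5
tcp_pos: [642.6, 185.3, 24.9]
ee_rot: [0.0, -0.039, 0.999, -0.001]
wrist_force: [-0.0, -7.5, 2.6]
width: 33.6
```

Emit:
jog_arm:
  increments:
    - [[0, -1, 0], [0, 0, 0], 0.3]
    - [[3, 0.2, 0], [0, 0, 0], 0.3]
    - [[4, 0.3, 0], [0, 0, 0], 0.3]
    - [[4, 0.3, 0], [0, 0, 0], 0.3]
    - [[4, 0.3, 0], [0, 0, 0], 0.3]

```text
t: 11.0
tcp_pos: [655.2, 186.2, 24.9]
ee_rot: [-0.002, -0.039, 0.999, -0.001]
wrist_force: [-7.6, -8.4, 9.2]
width: 33.5
```

Emit:
jog_arm:
  increments:
    - [[4, 0.3, -0.5], [0, 0, 0], 0.3]
    - [[4, 0.3, -0.5], [0, 0, 0], 0.3]
    - [[4, 0.3, 0], [0, 0, 0], 0.3]
    - [[0, 0, 0], [0, 0, 0], 0.3]
    - [[0, 0, 0], [0, 0, 0], 0.3]

```text
t: 11.5
tcp_pos: [671.0, 187.4, 24.9]
ee_rot: [0.002, -0.039, 0.999, -0.0]
wrist_force: [6.0, -5.9, 4.0]
width: 33.5
```

Run:
```python
from h import *
s=shot("side","s5.png")
cv2.imwrite("pics/f4.png",cv2.resize(s[170:310,230:400],None,fx=4,fy=4,interpolation=cv2.INTER_CUBIC))
q=state();print(q["tcp_pos"],q["wrist_force"],q["width"])
```

```text
[671.45765878 187.38180368  24.94356607] [ 7.69165467 -5.07714689  2.44461348] 33.6428326064019
```

View pics/f4.png

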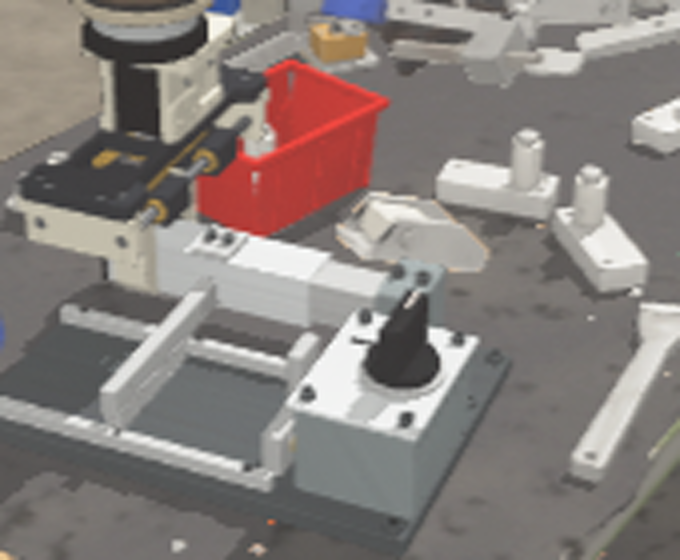

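Emit:
jog_arm:
  increments:
    - [[2, 0.2, 0], [0, 0, 0], 0.3]
    - [[2, 0.1, 0], [0, 0, 0], 0.3]
    - [[2, 0.2, 0], [0, 0, 0], 0.3]
    - [[1, 0, 0], [0, 0, 0], 0.3]
    - [[0, 0, 0], [0, 0, 0], 0.3]

```text
t: 12.05
tcp_pos: [676.9, 187.8, 24.9]
ee_rot: [0.001, -0.039, 0.999, -0.001]
wrist_force: [-0.8, -7.6, 7.9]
width: 33.8
```

Emit:
jog_arm:
  increments:
    - [[1, 0.1, 0], [0, 0, 0], 0.3]
    - [[1, 0, 0], [0, 0, 0], 0.3]
    - [[0, 0, 0], [0, 0, 0], 0.3]

```text
t: 12.35
tcp_pos: [677.9, 187.8, 24.9]
ee_rot: [-0.0, -0.039, 0.999, -0.001]
wrist_force: [-4.9, -8.5, 11.8]
width: 33.5
```

Emit:
jog_arm:
  increments:
    - [[1.5, 0.1, 0], [0, 0, 0], 0.3]
    - [[0, 0, 0], [0, 0, 0], 0.3]
    - [[0, 0, 0], [0, 0, 0], 0.3]

```text
t: 12.65
tcp_pos: [678.3, 187.8, 24.8]
ee_rot: [-0.001, -0.039, 0.999, -0.001]
wrist_force: [-8.3, -8.7, 13.9]
width: 33.6
```

Run:
```python
from h import *
t=cv2.imread("pics/top0.png")
cv2.imwrite("pics/b.png",cv2.resize(t[155:215,235:275],None,fx=10,fy=10,interpolation=cv2.INTER_CUBIC))
O=np.array([554.4,279.7]);xa=np.array([-.0732,.9973]);ya=np.array([-.9973,-.0732])
for y in (-77,-83,-89):
    w=O-123*xa+y*ya; w2=O-117*xa+y*ya; print(y,(proj("top",(*w,42))-[235,155])*10,(proj("top",(*w2,42))-[235,155])*10)
for y in (-40,-30):
  w=O-83*xa+y*ya;print(y,(proj("top",(*w,44))-[235,155])*10)
```

```text
-77 [268.48050995 222.15565287] [241.70288403 224.21745681]
-83 [266.69373778 195.66916098] [239.93045698 197.72772614]
-89 [264.90889792 169.21131295] [238.15994687 171.26664512]
-40 [ 98.89367168 399.10872211]
-30 [101.73952935 443.73894349]
```

View pics/b.png

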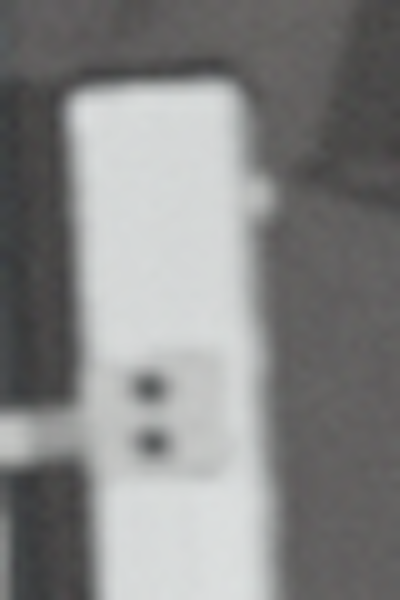

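Emit:
jog_arm:
  increments:
    - [[0, 0, 0], [0, 0, 0], 0.5]
    - [[0, 0, 0], [0, 0, 0], 0.64]
    - [[0, 0, 0], [0, 0, 0], 0.64]
    - [[0, 0, 0], [0, 0, 0], 0.64]

```text
t: 13.05
tcp_pos: [679.5, 189.7, 23.7]
ee_rot: [0.0, -0.04, 0.999, 0.0]
wrist_force: [-0.0, 0.3, -0.8]
width: 57.7
```

Run:
```python
from h import *
s=shot("side","s6.png")
cv2.imwrite("pics/f5.png",cv2.resize(s[190:290,230:350],None,fx=5.5,fy=5.5,interpolation=cv2.INTER_CUBIC))
q=state();print(q["tcp_pos"],q["wrist_force"],q["width"])
```

```text
[679.47936992 189.49503041  23.66481365] [-0.36965597 -0.07804945  0.05072953] 58.307761859845066
```

View pics/f5.png

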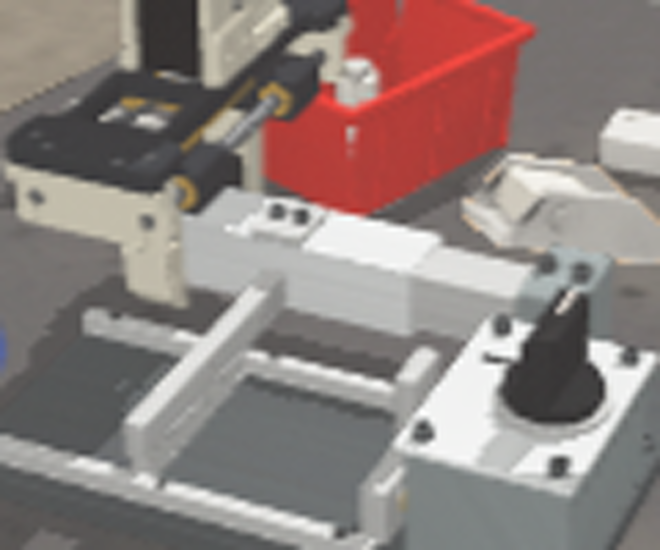

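Emit:
jog_arm:
  increments:
    - [[-9, -2.5, 1], [0, 0, 0], 0.64]
    - [[-9, -0.5, 0], [0, 0, 0], 0.64]
    - [[-9, -0.6, 0], [0, 0, 0], 0.64]
    - [[-7, -0.6, 0], [0, 0, 0], 0.64]
    - [[0, 0, 0], [0, 0, 0], 0.64]

```text
t: 13.6
tcp_pos: [644.9, 184.6, 25.0]
ee_rot: [0.0, -0.04, 0.999, -0.0]
wrist_force: [0.1, -0.8, -0.1]
width: 59.1
```

Emit:
jog_arm:
  increments:
    - [[0, 0, 0], [0, 0, 0], 0.45]
    - [[0, 0, 0], [0, 0, 0], 0.45]
    - [[0, 0, 0], [0, 0, 0], 0.3]
    - [[0, 0, 0], [0, 0, 0], 0.3]
    - [[0, 0, 0], [0, 0, 0], 0.3]

```text
t: 14.1
tcp_pos: [645.6, 185.5, 24.6]
ee_rot: [0.0, -0.039, 0.999, 0.001]
wrist_force: [2.0, 2.9, -4.2]
width: 34.0
```

Pressed flush. Pull again.

Emit:
jog_arm:
  increments:
    - [[3, 0.2, 0], [0, 0, 0], 0.3]
    - [[4, 0.3, 0], [0, 0, 0], 0.3]
    - [[4, 0.3, 0], [0, 0, 0], 0.3]
    - [[4, 0.3, 0], [0, 0, 0], 0.3]
    - [[4, 0.3, 0], [0, 0, 0], 0.3]

```text
t: 14.6
tcp_pos: [662.4, 186.6, 24.5]
ee_rot: [-0.002, -0.04, 0.999, -0.0]
wrist_force: [-7.9, 1.0, 3.3]
width: 33.6
```

Emit:
jog_arm:
  increments:
    - [[4, 0.3, 0], [0, 0, 0], 0.3]
    - [[3, 0.3, 0], [0, 0, 0], 0.3]
    - [[2, 0.2, 0], [0, 0, 0], 0.3]
    - [[2, 0.1, 0], [0, 0, 0], 0.3]
    - [[0, 0, 0], [0, 0, 0], 0.3]

```text
t: 15.1
tcp_pos: [675.9, 187.6, 24.6]
ee_rot: [0.0, -0.039, 0.999, 0.001]
wrist_force: [3.2, 4.1, -6.4]
width: 33.7
```

Emit:
jog_arm:
  increments:
    - [[2, 0.1, 0], [0, 0, 0], 0.3]
    - [[2, 0.2, 0], [0, 0, 0], 0.3]
    - [[0, 0, 0], [0, 0, 0], 0.3]
    - [[0, 0, 0], [0, 0, 0], 0.3]

```text
t: 15.5
tcp_pos: [679.6, 187.8, 24.6]
ee_rot: [0.0, -0.039, 0.999, 0.0]
wrist_force: [1.8, 5.4, -5.5]
width: 33.7
```

Emit:
jog_arm:
  increments:
    - [[2, 0.2, 0], [0, 0, 0], 0.3]
    - [[2, 0.1, 0], [0, 0, 0], 0.3]
    - [[0, 0, 0], [0, 0, 0], 0.3]
    - [[0, 0, 0], [0, 0, 0], 0.3]

```text
t: 15.9
tcp_pos: [682.1, 188.0, 24.6]
ee_rot: [-0.001, -0.04, 0.999, -0.0]
wrist_force: [-5.2, 3.6, -1.4]
width: 33.4
```

Emit:
jog_arm:
  increments:
    - [[2, 0.1, 0], [0, 0, 0], 0.3]
    - [[0, 0, 0], [0, 0, 0], 0.3]
    - [[0, 0, 0], [0, 0, 0], 0.3]

```text
t: 16.2
tcp_pos: [682.6, 188.1, 24.6]
ee_rot: [-0.003, -0.04, 0.999, -0.0]
wrist_force: [-11.8, 2.8, 4.2]
width: 33.4
```

Emit:
jog_arm:
  increments:
    - [[-3, -0.2, 0], [0, 0, 0], 0.3]
    - [[0, 0, 0], [0, 0, 0], 0.5]
    - [[0, 0, 0], [0, 0, 0], 0.62]
    - [[0, 0, 0], [0, 0, 0], 0.64]

```text
t: 16.6
tcp_pos: [683.3, 186.6, 25.0]
ee_rot: [0.0, -0.039, 0.999, -0.0]
wrist_force: [-0.6, -0.4, 0.0]
width: 53.5
```

Emit:
jog_arm:
  increments:
    - [[0, 0, 20], [0, 0, 0], 0.64]
    - [[0, 0, 45], [0, 0, 0], 0.7]
    - [[0, 0, 45], [0, 0, 0], 1]
    - [[-30, -30, 20], [0, 0, -6], 1]
    - [[-30, -35, 0], [0, 0, -8], 1]

```text
t: 17.1
tcp_pos: [624.0, 124.5, 158.7]
ee_rot: [0.003, 0.084, 0.996, 0.002]
wrist_force: [0.3, -0.8, 0.1]
width: 83.5
```

Emit:
jog_arm:
  increments:
    - [[-25, -40, 0], [0, 0, -8.5], 1]
    - [[-25, -40, 0], [0, 0, -8.5], 1]
    - [[-20, -40, 0], [0, 0, -8.5], 1]
    - [[-20, -40, 0], [0, 0, -8.5], 1]
    - [[0, 0, 0], [0, 0, -8.5], 1]

```text
t: 17.6
tcp_pos: [529.9, -45.5, 154.6]
ee_rot: [0.0, 0.445, 0.896, -0.003]
wrist_force: [0.4, 0.4, -1.3]
width: 92.0
```

Run:
```python
from h import *
t=shot("top","t7.png");s=shot("side","s7.png")
a=cv2.resize(t[110:290,180:380],None,fx=2,fy=2,interpolation=cv2.INTER_CUBIC)
b=cv2.resize(s[140:320,220:420],None,fx=2,fy=2,interpolation=cv2.INTER_CUBIC)
cv2.imwrite("pics/f7.png",np.hstack([a,b]))
q=state();print(q["t"],q["tcp_pos"],q["ee_rot"],q["width"])
```

```text
17.7 [532.4612213  -39.36227837 155.3765617 ] [ 7.68779526e-04  4.40709108e-01  8.97649580e-01 -3.49954666e-04] 91.72146042886146
```

View pics/f7.png

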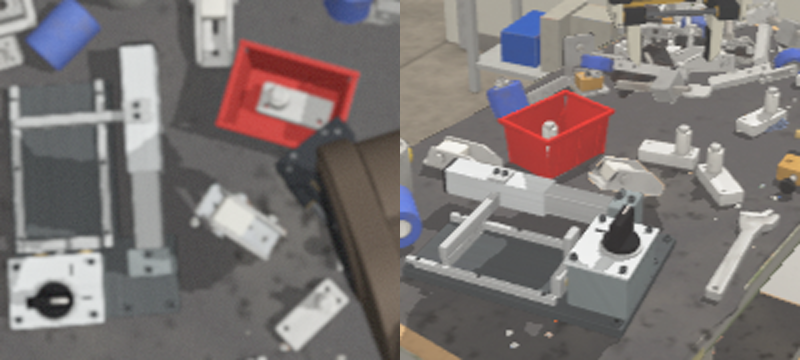

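Run:
```python
from h import *
t=cv2.imread("pics/top0.png")
t=cv2.imread("pics/t7.png")
cv2.imwrite("pics/f8.png",cv2.resize(t[125:250,178:278],None,fx=5,fy=5,interpolation=cv2.INTER_CUBIC))
```

```text
(no output)
```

View pics/f8.png

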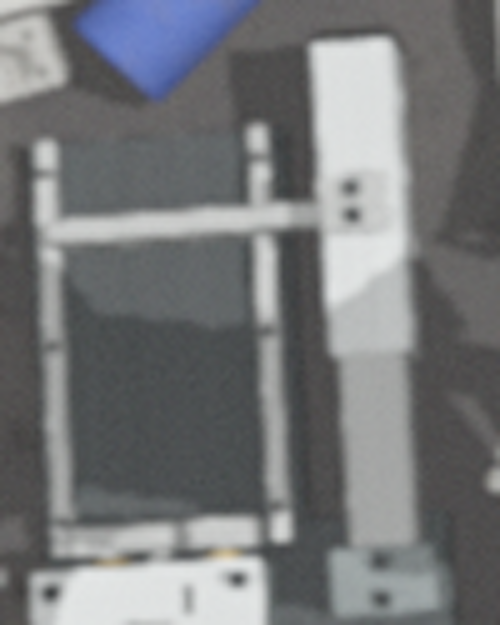

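Run:
```python
from h import *
print(ray("top",(320,200))[0])
def c(p): return (178+(p[0]-2)/5,125+(p[1]-2)/5)
for p in [(55,243),(255,229),(55,222),(255,206)]: print("stop",onz("top",c(p),44).round(1))
for p in [(55,553),(165,548),(260,543),(62,527),(170,521),(260,517)]: print("jaw",onz("top",c(p),39.5).round(1))
for p in [(61,170),(73,515),(247,155),(271,510)]: print("fence inner",onz("top",c(p),22).round(1))
O=np.array([554.4,279.7]);xa=np.array([-.0732,.9973]);ya=np.array([-.9973,-.0732])
for y in(-98,30):
  for x in (-40,40): print(y,x,(O+x*xa+y*ya).round(1))
```

```text
[ 500.19632999   39.1872727  1028.31345602]
stop [649.7 325.9  44. ]
stop [655.6 236.8  44. ]
stop [659.1 326.1  44. ]
stop [666.  236.9  44. ]
jaw [511.7 324.2  39.5]
jaw [513.7 275.6  39.5]
jaw [515.7 233.6  39.5]
jaw [523.2 321.4  39.5]
jaw [525.6 273.6  39.5]
jaw [527.2 233.7  39.5]
fence inner [686.7 330.3  22. ]
fence inner [529.  321.5  22. ]
fence inner [693.4 245.3  22. ]
fence inner [530.8 232.3  22. ]
-98 -40 [655.1 247. ]
-98 40 [649.2 326.8]
30 -40 [527.4 237.6]
30 40 [521.6 317.4]
```

Emit:
jog_arm:
  increments:
    - [[-10, -3, 0], [0, 0, -7.4], 0.65]
    - [[-8, -2, -20], [0, 0, -7.4], 0.65]
    - [[0, 0, -30], [0, 0, -7.4], 0.65]
    - [[0, 0, -20], [0, 0, -7.3], 0.65]
    - [[0, 0, 0], [0, 0, 0], 0.65]

```text
t: 18.2
tcp_pos: [513.4, -41.1, 82.8]
ee_rot: [-0.002, 0.651, 0.759, -0.001]
wrist_force: [-0.1, 0.4, -0.1]
width: 60.6
```

Emit:
jog_arm:
  increments:
    - [[0, 0, 0], [0, 0, 0], 0.65]
    - [[0, 0, 0], [0, 0, 0], 0.65]

```text
t: 18.4
tcp_pos: [515.7, -41.8, 85.9]
ee_rot: [0.001, 0.651, 0.759, 0.001]
wrist_force: [0.5, -0.1, 0.1]
width: 60.1
```

Run:
```python
from h import *
t=shot("top");s=shot("side")
a=cv2.resize(t[160:300,290:430],None,fx=2.8,fy=2.8,interpolation=cv2.INTER_CUBIC)
b=cv2.resize(s[150:290,290:430],None,fx=2.8,fy=2.8,interpolation=cv2.INTER_CUBIC)
cv2.imwrite("pics/f9.png",np.hstack([a,b]))
q=state();print(q["t"],q["tcp_pos"],q["ee_rot"],q["width"])
```

```text
18.5 [515.4462501  -42.26029739  85.83880669] [7.42927919e-04 6.51592057e-01 7.58568900e-01 6.79710253e-04] 59.29641034433101
```

View pics/f9.png

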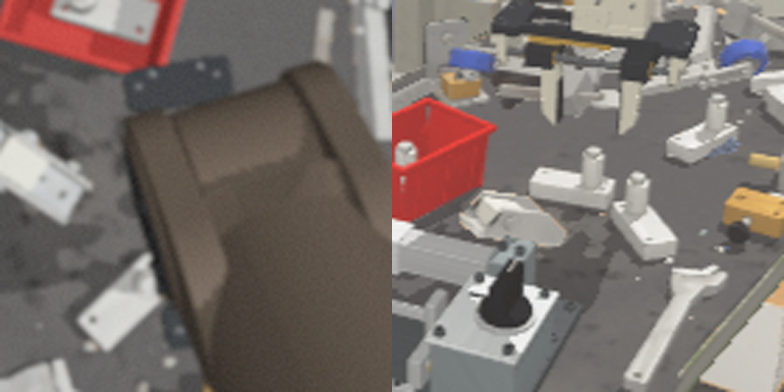

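Emit:
jog_arm:
  increments:
    - [[-4.5, -5, -15], [0, 0, -0.5], 0.65]
    - [[0, 0, -20], [0, 0, 0], 0.65]
    - [[0, 0, -20], [0, 0, 0], 0.65]
    - [[0, 0, -8], [0, 0, 0], 0.65]
    - [[0, 0, 0], [0, 0, 0], 0.65]

```text
t: 19.0
tcp_pos: [509.7, -47.5, 21.4]
ee_rot: [-0.0, 0.656, 0.755, -0.0]
wrist_force: [0.4, 0.8, 0.4]
width: 59.5
```

Emit:
jog_arm:
  increments:
    - [[0, 0, 0], [0, 0, 0], 0]
    - [[0, 0, 0], [0, 0, 0], 0]
    - [[0, 0, 0], [0, 0, 0], 0]
    - [[0, 0, 0], [0, 0, 0], 0]
    - [[0, 0, 0], [0, 0, 0], 0]

```text
t: 19.5
tcp_pos: [510.2, -47.5, 22.0]
ee_rot: [0.0, 0.656, 0.755, 0.0]
wrist_force: [0.6, -1.0, 0.7]
width: 24.2
```

Emit:
jog_arm:
  increments:
    - [[0, 0, 0], [0, 0, 0], 0]
    - [[0, 0, 0], [0, 0, 0], 0]
    - [[0, 0, 0], [0, 0, 0], 0]

```text
t: 19.8
tcp_pos: [510.4, -47.4, 22.0]
ee_rot: [0.0, 0.656, 0.755, 0.0]
wrist_force: [0.1, -0.3, 5.6]
width: 21.1
```

Emit:
jog_arm:
  increments:
    - [[0, 0, 10], [0, 0, 0], 0]
    - [[0, 0, 25], [0, 0, 0], 0]
    - [[0, 0, 35], [0, 0, 0], 0]
    - [[4, 10, 30], [0, 0, 3], 0]
    - [[10, 26, 15], [0, 0, 7], 0]

```text
t: 20.3
tcp_pos: [524.0, -13.7, 139.4]
ee_rot: [0.001, 0.588, 0.809, -0.0]
wrist_force: [0.7, -0.0, -2.8]
width: 21.3
```

Emit:
jog_arm:
  increments:
    - [[12, 30, 0], [0, 0, 7.5], 0]
    - [[12, 30, 0], [0, 0, 8], 0]
    - [[12, 30, 0], [0, 0, 8], 0]
    - [[12, 30, 0], [0, 0, 8], 0]
    - [[12, 30, 0], [0, 0, 8], 0]

```text
t: 20.8
tcp_pos: [583.8, 139.3, 136.9]
ee_rot: [-0.0, 0.277, 0.961, -0.0]
wrist_force: [0.3, -0.4, -2.3]
width: 21.8
```

Emit:
jog_arm:
  increments:
    - [[12, 30, 0], [0, 0, 8], 0]
    - [[12, 30, 0], [0, 0, 8], 0]
    - [[12, 30, 0], [0, 0, 8], 0]
    - [[8, 22, 0], [0, 0, 7], 0]
    - [[5, 14, 0], [0, 0, 5.5], 0]

```text
t: 21.3
tcp_pos: [632.5, 266.4, 136.6]
ee_rot: [-0.001, -0.038, 0.999, 0.0]
wrist_force: [0.4, 0.4, -1.6]
width: 21.3
```

Emit:
jog_arm:
  increments:
    - [[0, 0, 0], [0, 0, 0], 0]
    - [[0, 0, 0], [0, 0, 0], 0]
    - [[0, 0, 0], [0, 0, 0], 0]

```text
t: 21.6
tcp_pos: [632.9, 263.0, 136.6]
ee_rot: [-0.0, -0.034, 0.999, -0.001]
wrist_force: [-0.6, -0.4, -2.2]
width: 21.3
```

Run:
```python
from h import *
t=shot("top");s=shot("side")
a=cv2.resize(t[120:260,170:310],None,fx=2.8,fy=2.8,interpolation=cv2.INTER_CUBIC)
b=cv2.resize(s[150:290,220:360],None,fx=2.8,fy=2.8,interpolation=cv2.INTER_CUBIC)
cv2.imwrite("pics/f10.png",np.hstack([a,b]))
q=state();print(q["t"],q["tcp_pos"],q["ee_rot"],q["width"])
```

```text
21.7 [633.05378889 263.09446382 136.85323743] [-1.04495619e-05 -3.38269315e-02  9.99427572e-01 -5.17460267e-04] 21.328546477122377
```

View pics/f10.png

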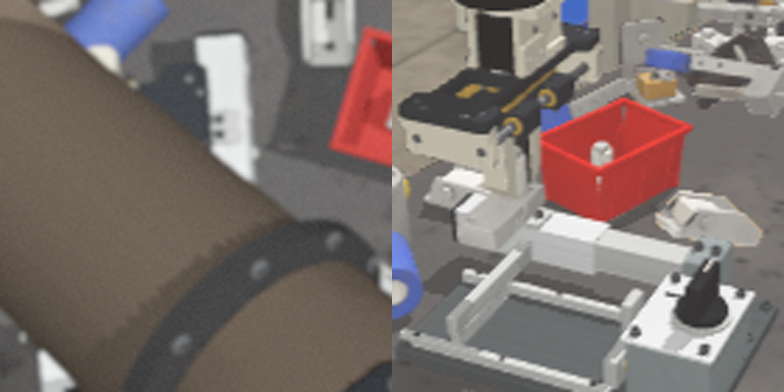

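Run:
```python
from h import *
s=shot("side","s11.png")
cv2.imwrite("pics/f11.png",cv2.resize(s[195:260,230:295],None,fx=9,fy=9,interpolation=cv2.INTER_CUBIC))
# expected corners of block bottom/top given tcp
p=state()["tcp_pos"]; z0=p[2]-22
a=np.radians(93.9); u=np.array([np.cos(a),np.sin(a)]); v=np.array([-u[1],u[0]])
c=p[:2]+20*u
for i in(-41,41):
  for j in(-17,17):
    for z in(0,18):print(i,j,z,((proj("side",(*(c+i*u+j*v),z0+z))-[230,195])*9).round())
```

```text
-41 -17 0 [279. 221.]
-41 -17 18 [276. 160.]
-41 17 0 [395. 247.]
-41 17 18 [393. 186.]
41 -17 0 [111. 375.]
41 -17 18 [106. 311.]
41 17 0 [234. 405.]
41 17 18 [230. 341.]
```

View pics/f11.png

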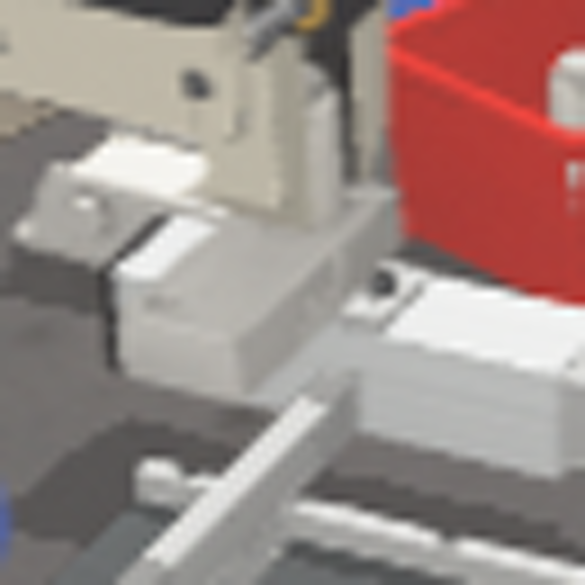

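Emit:
jog_arm:
  increments:
    - [[1, 1.7, -25], [0, 0, 0.3], 0]
    - [[0, 0, -30], [0, 0, 0], 0]
    - [[0, 0, -20], [0, 0, 0], 0]
    - [[0, 0, 0], [0, 0, 0], 0]
    - [[0, 0, 0], [0, 0, 0], 0]

```text
t: 22.25
tcp_pos: [634.1, 266.0, 62.3]
ee_rot: [-0.0, -0.037, 0.999, 0.0]
wrist_force: [0.4, 0.7, -1.5]
width: 21.3
```

Emit:
jog_arm:
  increments:
    - [[0, 0, -10], [0, 0, 0], 0]
    - [[0, 0, -8], [0, 0, 0], 0]
    - [[0, 0, -6], [0, 0, 0], 0]
    - [[0, 0, 0], [0, 0, 0], 0]
    - [[0, 0, 0], [0, 0, 0], 0]

```text
t: 22.75
tcp_pos: [634.0, 266.2, 37.7]
ee_rot: [-0.0, -0.038, 0.999, -0.0]
wrist_force: [-0.3, 0.0, -1.7]
width: 21.4
```

Emit:
jog_arm:
  increments:
    - [[0, -1, -3], [0, 0, 0], 0]
    - [[0, 0, -1], [0, 0, 0], 0]
    - [[0, 0, 0], [0, 0, 0], 0]

```text
t: 23.05
tcp_pos: [634.2, 265.1, 34.2]
ee_rot: [0.0, -0.038, 0.999, -0.0]
wrist_force: [0.1, -2.2, 2.2]
width: 21.2
```

Emit:
jog_arm:
  increments:
    - [[0, 0, 0], [0, 0, 0], 0.5]
    - [[0, 0, 0], [0, 0, 0], 0.5]
    - [[0, 0, 0], [0, 0, 0], 0.5]
    - [[0, 0, 0], [0, 0, 0], 0.5]

```text
t: 23.45
tcp_pos: [634.1, 265.3, 33.8]
ee_rot: [0.0, -0.038, 0.999, 0.0]
wrist_force: [0.5, -0.3, 0.2]
width: 44.8
```

Emit:
jog_arm:
  increments:
    - [[0, 0, 20], [0, 0, 0], 0.5]
    - [[0, 0, 40], [0, 0, 0], 0.6]
    - [[0, 0, 45], [0, 0, 0], 0.65]
    - [[0, 0, 15], [0, 0, 0], 0.65]
    - [[-10, -30, 0], [0, 0, 0], 0.65]

```text
t: 23.95
tcp_pos: [624.8, 240.9, 157.4]
ee_rot: [0.003, -0.04, 0.999, 0.003]
wrist_force: [-0.2, 0.1, -0.3]
width: 59.6
```

Emit:
jog_arm:
  increments:
    - [[-10, -15, 0], [0, 0, -8], 0.65]
    - [[-10, -15, 0], [0, 0, -8.3], 0.65]
    - [[-10, -15, 0], [0, 0, -8.3], 0.65]
    - [[-10, -15, 0], [0, 0, -8.3], 0.65]
    - [[-10, -15, 0], [0, 0, -8.3], 0.65]

```text
t: 24.45
tcp_pos: [573.4, 159.5, 153.5]
ee_rot: [-0.0, 0.319, 0.948, -0.0]
wrist_force: [-0.4, 0.4, 0.4]
width: 59.6
```

Emit:
jog_arm:
  increments:
    - [[-10, -15, 0], [0, 0, -8.3], 0.65]
    - [[-10, -15, 0], [0, 0, -8.3], 0.65]
    - [[-10, -15, 0], [0, 0, -8.3], 0.65]
    - [[-10, -15, 0], [0, 0, -8.3], 0.65]
    - [[-10, -15, 0], [0, 0, -8.3], 0.65]

```text
t: 24.95
tcp_pos: [523.4, 84.6, 153.5]
ee_rot: [-0.0, 0.634, 0.773, -0.0]
wrist_force: [0.4, 0.6, -0.5]
width: 59.5
```

Emit:
jog_arm:
  increments:
    - [[-10, -15, 0], [0, 0, -8.3], 0.65]
    - [[-10, -15, 0], [0, 0, -8.3], 0.65]
    - [[-10, -15, 0], [0, 0, -8.3], 0.65]
    - [[-10, -15, 0], [0, 0, -8.3], 0.65]
    - [[-10, -15, 0], [0, 0, -8.3], 0.65]

```text
t: 25.45
tcp_pos: [473.4, 9.6, 153.6]
ee_rot: [0.0, 0.867, 0.498, -0.0]
wrist_force: [0.3, 0.6, 0.0]
width: 59.6
```

Emit:
jog_arm:
  increments:
    - [[-10, -10, 0], [0, 0, -8.3], 0.65]
    - [[-6, -5, 0], [0, 0, -8.3], 0.65]
    - [[0, 0, 0], [0, 0, 0], 0.65]
    - [[0, 0, 0], [0, 0, 0], 0.65]
    - [[0, 0, 0], [0, 0, 0], 0.65]

```text
t: 25.95
tcp_pos: [458.4, -4.2, 153.7]
ee_rot: [-0.0, 0.928, 0.373, 0.0]
wrist_force: [0.4, -0.7, 0.1]
width: 59.8
```

Run:
```python
from h import *
t=shot("top","t12.png");s=shot("side","s12.png")
cv2.imwrite("pics/f12.png",np.vstack([cv2.resize(x[120:310,170:470],None,fx=1.6,fy=1.5) for x in (t,s)]))
q=state();print(q["t"],q["tcp_pos"],q["ee_rot"],q["width"])
```

```text
26.05 [458.33613936  -4.3510523  153.67916795] [-8.29673197e-05  9.28284724e-01  3.71870217e-01  7.37978929e-05] 59.64058869032457
```

View pics/f12.png

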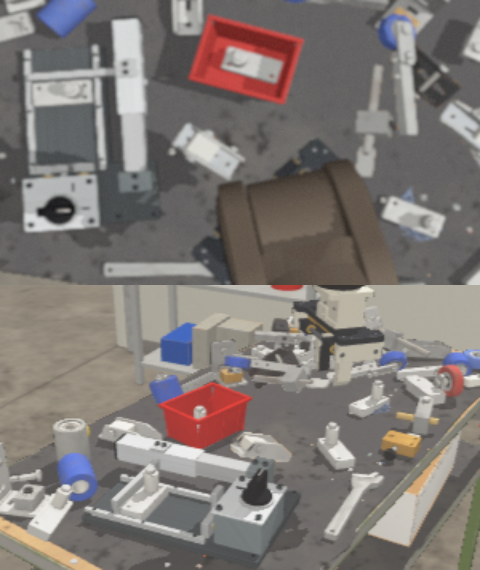

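Emit:
jog_arm:
  increments:
    - [[-6, -10.5, -40], [0, 0, 0], 0.65]
    - [[0, 0, -40], [0, 0, 0], 0.65]
    - [[0, 0, 0], [0, 0, 0], 0.65]
    - [[0, 0, 0], [0, 0, 0], 0.65]

```text
t: 26.45
tcp_pos: [451.9, -14.9, 74.0]
ee_rot: [-0.0, 0.929, 0.371, -0.001]
wrist_force: [0.2, -1.2, 0.7]
width: 59.4
```

Run:
```python
from h import *
s=shot("side")
cv2.imwrite("pics/f13.png",cv2.resize(s[170:260,330:430],None,fx=6,fy=6,interpolation=cv2.INTER_CUBIC))
q=state();print(q["t"],q["tcp_pos"],q["ee_rot"],q["width"])
p=q["tcp_pos"]
print((proj("side",p)-[330,170])*6, (proj("side",(p[0],p[1],57))-[330,170])*6)
```

```text
26.5 [452.89875348 -14.80284982  74.87263619] [1.36385635e-05 9.28567212e-01 3.71164017e-01 4.53773461e-04] 59.6792165576576
[284.84034934 222.76566579] [282.01009633 257.72551469]
```

View pics/f13.png

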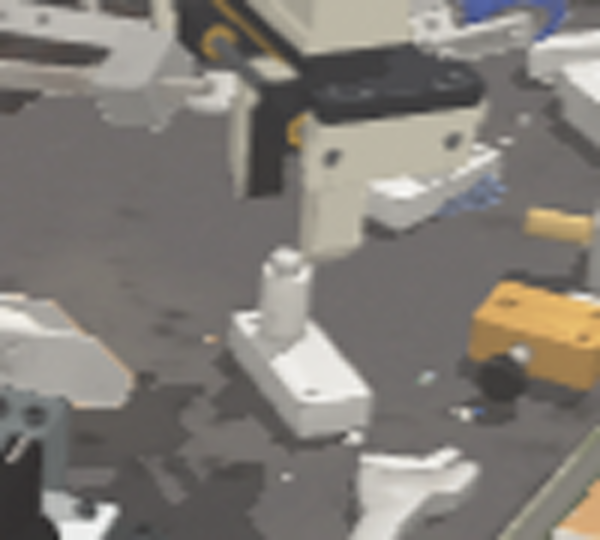

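Emit:
jog_arm:
  increments:
    - [[-0.8, -0.8, -18], [0, 0, 0], 0.65]
    - [[0, 0, -20], [0, 0, 0], 0.65]
    - [[0, 0, -12], [0, 0, 0], 0.65]
    - [[0, 0, -2.5], [0, 0, 0], 0.65]
    - [[0, 0, 0], [0, 0, 0], 0.65]

```text
t: 27.0
tcp_pos: [452.3, -15.8, 22.4]
ee_rot: [0.0, 0.929, 0.371, 0.001]
wrist_force: [1.0, -0.3, -0.5]
width: 59.8
```

Emit:
jog_arm:
  increments:
    - [[0, 0, 0], [0, 0, 0], 0]
    - [[0, 0, 0], [0, 0, 0], 0]
    - [[0, 0, 0], [0, 0, 0], 0]
    - [[0, 0, 0], [0, 0, 0], 0]
    - [[0, 0, 0], [0, 0, 0], 0]

```text
t: 27.5
tcp_pos: [451.3, -16.2, 21.4]
ee_rot: [0.0, 0.929, 0.371, 0.0]
wrist_force: [0.7, -1.4, -0.3]
width: 24.0
```

Emit:
jog_arm:
  increments:
    - [[0, 0, 0], [0, 0, 0], 0]
    - [[0, 0, 0], [0, 0, 0], 0]
    - [[0, 0, 0], [0, 0, 0], 0]

```text
t: 27.8
tcp_pos: [451.4, -16.2, 21.4]
ee_rot: [0.0, 0.929, 0.371, 0.0]
wrist_force: [0.8, -0.8, 4.3]
width: 21.4
```

Emit:
jog_arm:
  increments:
    - [[0, 0, 10], [0, 0, 0], 0]
    - [[0, 0, 25], [0, 0, 0], 0]
    - [[0, 0, 35], [0, 0, 0], 0]
    - [[6, 11, 30], [0, 0, -1], 0]
    - [[12, 23, 18], [0, 0, -3], 0]

```text
t: 28.3
tcp_pos: [468.8, 16.6, 141.6]
ee_rot: [0.0, 0.942, 0.336, 0.0]
wrist_force: [0.8, -1.1, -3.1]
width: 20.8
```

Emit:
jog_arm:
  increments:
    - [[16, 30, 0], [0, 0, -4.5], 0]
    - [[16, 30, 0], [0, 0, -4.5], 0]
    - [[16, 30, 0], [0, 0, -4.5], 0]
    - [[16, 30, 0], [0, 0, -4.5], 0]
    - [[16, 30, 0], [0, 0, -4.5], 0]

```text
t: 28.8
tcp_pos: [548.9, 169.1, 139.4]
ee_rot: [0.0, 0.989, 0.146, -0.001]
wrist_force: [0.3, -0.2, -2.0]
width: 21.0
```

Emit:
jog_arm:
  increments:
    - [[16, 30, 0], [0, 0, -4.5], 0]
    - [[16, 30, 0], [0, 0, -4.5], 0]
    - [[10, 22, 0], [0, 0, -3], 0]
    - [[5.5, 12, 0], [0, 0, -1], 0]
    - [[0, 0, 0], [0, 0, 0], 0]

```text
t: 29.3
tcp_pos: [596.1, 263.9, 139.0]
ee_rot: [-0.0, 0.999, 0.037, -0.001]
wrist_force: [-0.7, 1.0, -2.4]
width: 21.1
```

Emit:
jog_arm:
  increments:
    - [[0, 0, 0], [0, 0, 0], 0]
    - [[0, 0, 0], [0, 0, 0], 0]
    - [[0, 0, 0], [0, 0, 0], 0]

```text
t: 29.6
tcp_pos: [596.6, 260.3, 139.4]
ee_rot: [0.0, 0.999, 0.034, -0.0]
wrist_force: [0.9, -0.4, -2.8]
width: 21.3
```

```bash
cat > look.py <<'E'
from h import *
import sys
def look(name,x0,y0,w,k):
    s=shot("side")
    q=state();p=q["tcp_pos"];e=q["ee_rot"];yaw=np.degrees(2*np.arctan2(e[2],e[1]))-90
    print(q["t"],p.round(1),"yaw",round(yaw,2),"w",round(q["width"],1),"F",q["wrist_force"].round(1))
    im=cv2.resize(s[y0:y0+w,x0:x0+w],None,fx=k,fy=k,interpolation=cv2.INTER_CUBIC)
    cv2.imwrite("pics/"+name,im); return p,yaw
def block(p,stubdir,x0,y0,k,zoff=22):
    a=np.radians(stubdir);u=np.array([np.cos(a),np.sin(a)]);v=np.array([-u[1],u[0]]);c=p[:2]-20*u
    for i in(-41,41):
      for j in(-17,17): print(i,j,[((proj("side",(*(c+i*u+j*v),p[2]-zoff+z))-[x0,y0])*k).round() for z in(0,18)])
E
python3 - <<'E'
from look import *
p,y=look("f14.png",235,190,80,7); block(p,y,235,190,7,21.4)
E
```

```text
29.65 [596.7 260.6 139.4] yaw -86.05 w 21.1 F [-0.8 -0.2 -0.8]
-41 -17 [array([252., 367.]), array([249., 316.])]
-41 17 [array([154., 343.]), array([151., 293.])]
41 -17 [array([372., 241.]), array([371., 193.])]
41 17 [array([279., 220.]), array([277., 173.])]
```

View pics/f14.png

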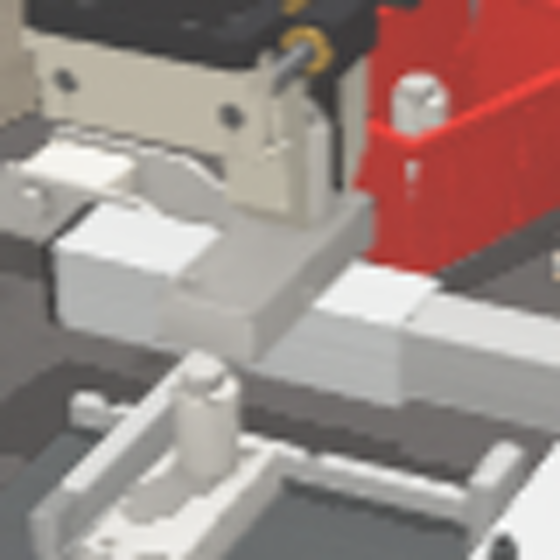

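Emit:
jog_arm:
  increments:
    - [[0, 1, -25], [0, 0, 0.2], 0]
    - [[0, 0, -30], [0, 0, 0], 0]
    - [[0, 0, -20], [0, 0, 0], 0]
    - [[0, 0, 0], [0, 0, 0], 0]
    - [[0, 0, 0], [0, 0, 0], 0]

```text
t: 30.15
tcp_pos: [596.9, 262.6, 64.7]
ee_rot: [0.0, 0.999, 0.037, -0.0]
wrist_force: [1.0, -0.3, -1.8]
width: 21.7
```

Emit:
jog_arm:
  increments:
    - [[0, 0, -10], [0, 0, 0], 0]
    - [[0, 0, -8], [0, 0, 0], 0]
    - [[0, 0, -6], [0, 0, 0], 0]
    - [[0, 0, 0], [0, 0, 0], 0]
    - [[0, 0, 0], [0, 0, 0], 0]

```text
t: 30.65
tcp_pos: [596.7, 262.9, 40.2]
ee_rot: [0.0, 0.999, 0.037, -0.0]
wrist_force: [0.8, 0.6, -2.5]
width: 21.3
```

Emit:
jog_arm:
  increments:
    - [[0, 0, -4], [0, 0, 0], 0]
    - [[0, 0, -2.5], [0, 0, 0], 0]
    - [[0, 0, 0], [0, 0, 0], 0]
    - [[0, 0, 0], [0, 0, 0], 0]

```text
t: 31.05
tcp_pos: [596.6, 262.9, 33.7]
ee_rot: [0.0, 0.999, 0.037, -0.0]
wrist_force: [0.5, -0.3, -2.5]
width: 21.0
```

Emit:
jog_arm:
  increments:
    - [[0, 0, 0], [0, 0, 0], 0.5]
    - [[0, 0, 0], [0, 0, 0], 0.5]
    - [[0, 0, 0], [0, 0, 0], 0.5]
    - [[0, 0, 0], [0, 0, 0], 0.5]

```text
t: 31.45
tcp_pos: [596.9, 263.0, 33.9]
ee_rot: [-0.0, 0.999, 0.037, 0.0]
wrist_force: [-0.0, 0.2, -0.2]
width: 45.0
```

Emit:
jog_arm:
  increments:
    - [[0, 0, 20], [0, 0, 0], 0.5]
    - [[0, 0, 40], [0, 0, 0], 0.6]
    - [[0, 0, 45], [0, 0, 0], 0.65]
    - [[0, -10, 15], [0, 0, 0], 0.65]
    - [[-10, -40, 0], [0, 0, -4], 0.65]

```text
t: 31.95
tcp_pos: [588.5, 218.1, 157.1]
ee_rot: [-0.003, 1.0, 0.005, 0.003]
wrist_force: [0.2, -0.8, -0.8]
width: 59.8
```

Emit:
jog_arm:
  increments:
    - [[-14, -42, 0], [0, 0, -2.3], 0.65]
    - [[-15, -45, 0], [0, 0, -2.3], 0.65]
    - [[-15, -45, 0], [0, 0, -2.3], 0.65]
    - [[-15, -45, 0], [0, 0, -2.3], 0.65]
    - [[-15, -45, 0], [0, 0, -2.3], 0.65]

```text
t: 32.45
tcp_pos: [511.6, -11.1, 153.7]
ee_rot: [0.0, 0.995, -0.099, 0.0]
wrist_force: [1.7, -0.1, -0.5]
width: 59.9
```

Run:
```python
from look import *
look("f15.png",330,130,140,4)
t=shot("top","t15.png")
m=whitemask(t,160)
cs,_=cv2.findContours(m,cv2.RETR_EXTERNAL,cv2.CHAIN_APPROX_NONE)
for k in cs:
    r=cv2.minAreaRect(k)
    if cv2.contourArea(k)>200 and abs(r[0][0]-428)<30 and abs(r[0][1]-264)<25:
        P=np.array([onz("top",q,18)[:2] for q in cv2.boxPoints(r)]);print(r,P.mean(0),[np.linalg.norm(P[i]-P[i-1]) for i in(0,1)],[np.degrees(np.arctan2(*(P[i]-P[i-1])[::-1])).round(1) for i in (0,1)])
cv2.imwrite("pics/t15z.png",cv2.resize(t[230:300,395:465],None,fx=8,fy=8,interpolation=cv2.INTER_CUBIC))
cv2.imwrite("pics/t15f.png",cv2.resize(t[130:250,178:278],None,fx=5,fy=5,interpolation=cv2.INTER_CUBIC))
```

```text
32.5 [508.7 -20.2 153.4] yaw -102.03 w 59.8 F [-3.4 -7.8 -0.9]
```

View pics/t15z.png

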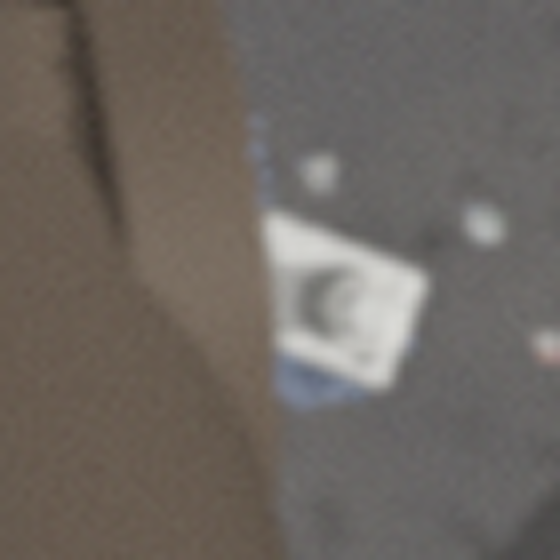

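View pics/f15.png

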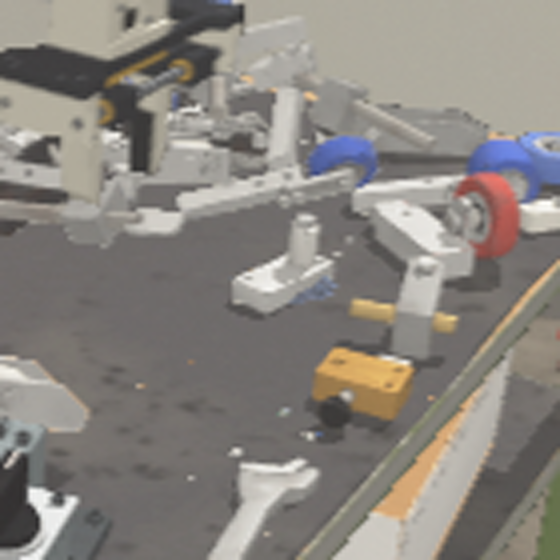

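View pics/t15f.png

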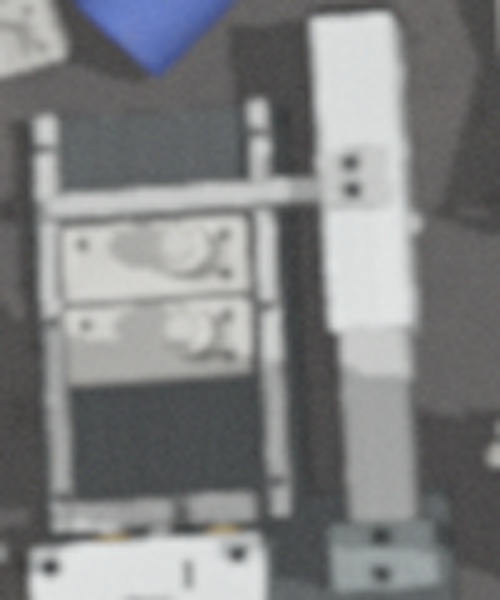

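Run:
```python
from h import *
print(onz("side",(406.4,184.4),57))
print(proj("top",(432.8,-225.4,57)),onz("top",(395+351/8,230+300/8),57))
print(tri((395+351/8,230+300/8),(406.4,184.4)))
# base edges lower-right end: top corners in zoom
for p in [(428,275),(385,385),(268,215),(283,350)]: print(onz("top",(395+p[0]/8,230+p[1]/8),18).round(1))
```

```text
[ 434.30047332 -230.32826118   57.        ]
[439.52368846 270.31668236] [ 438.85390259 -224.16970564   57.        ]
(array([ 436.04479057, -224.71201632,   58.776598  ]), np.float64(6.126808233076824))
[ 443.3 -256.7   18. ]
[ 412.7 -243.6   18. ]
[ 460.3 -212.    18. ]
[ 422.6 -215.2   18. ]
```

Emit:
jog_arm:
  increments:
    - [[-14, -40, 0], [0, 0, -2.3], 0.65]
    - [[-14, -40, 0], [0, 0, -2.3], 0.65]
    - [[-14, -40, 0], [0, 0, -2.3], 0.65]
    - [[-14, -40, 0], [0, 0, -2.3], 0.65]
    - [[-10, -25, 0], [0, 0, -2], 0.65]

```text
t: 33.05
tcp_pos: [445.4, -197.0, 153.7]
ee_rot: [0.0, 0.98, -0.197, 0.0]
wrist_force: [0.7, -0.6, -0.3]
width: 59.5
```

Emit:
jog_arm:
  increments:
    - [[0, 0, -30], [0, 0, 0], 0.65]
    - [[0, 0, -30], [0, 0, 0], 0.65]
    - [[0, 0, 0], [0, 0, 0], 0.65]
    - [[0, 0, 0], [0, 0, 0], 0.65]

```text
t: 33.45
tcp_pos: [446.5, -193.8, 93.8]
ee_rot: [-0.0, 0.981, -0.195, -0.001]
wrist_force: [-0.1, -1.0, 0.1]
width: 59.5
```

Run:
```python
from look import *
p,y=look("f16.png",360,140,90,6)
print((proj("side",(p[0],p[1],57))-[360,140])*6)
```

```text
33.5 [ 447.3 -194.    94.6] yaw -112.46 w 59.4 F [ 0.4 -0.7 -0.2]
[232.87765992 288.27898363]
```

View pics/f16.png

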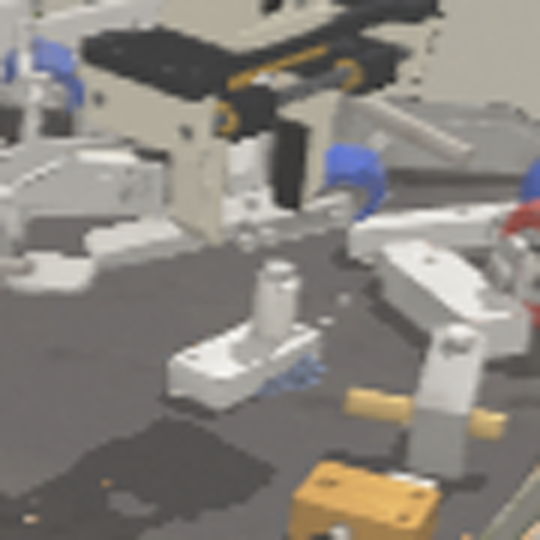

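Emit:
jog_arm:
  increments:
    - [[-11, -34.5, 0], [0, 0, -0.6], 0.65]
    - [[0, 0, -15], [0, 0, 0], 0.65]
    - [[0, 0, 0], [0, 0, 0], 0.65]
    - [[0, 0, 0], [0, 0, 0], 0.65]

```text
t: 33.9
tcp_pos: [436.4, -228.1, 79.8]
ee_rot: [-0.0, 0.98, -0.2, 0.0]
wrist_force: [-0.1, 0.5, -0.1]
width: 59.8
```

Run:
```python
from look import *
p,y=look("f17.png",360,140,90,6)
print((proj("side",(p[0],p[1],57))-[360,140])*6)
```

```text
33.95 [ 436.6 -228.    79.8] yaw -113.01 w 59.3 F [ 0.2 -0.5  0.6]
[272.74912628 267.18664578]
```

View pics/f17.png

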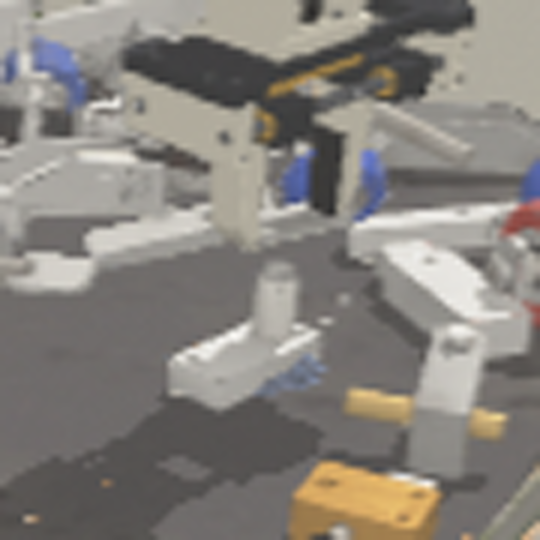

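Emit:
jog_arm:
  increments:
    - [[-1, 0, -18], [0, 0, 0], 0.65]
    - [[0, 0, -20], [0, 0, 0], 0.65]
    - [[0, 0, -14], [0, 0, 0], 0.65]
    - [[0, 0, -5], [0, 0, 0], 0.65]
    - [[0, 0, 0], [0, 0, 0], 0.65]

```text
t: 34.45
tcp_pos: [435.0, -228.1, 21.9]
ee_rot: [-0.0, 0.98, -0.2, -0.0]
wrist_force: [-0.9, 0.4, -0.5]
width: 59.7
```

Emit:
jog_arm:
  increments:
    - [[0, 0, 0], [0, 0, 0], 0]
    - [[0, 0, 0], [0, 0, 0], 0]
    - [[0, 0, 0], [0, 0, 0], 0]
    - [[0, 0, 0], [0, 0, 0], 0]
    - [[0, 0, 0], [0, 0, 0], 0]

```text
t: 34.95
tcp_pos: [434.8, -228.6, 21.9]
ee_rot: [0.0, 0.98, -0.2, 0.0]
wrist_force: [0.1, -0.5, -0.0]
width: 24.2
```

Emit:
jog_arm:
  increments:
    - [[0, 0, 0], [0, 0, 0], 0]
    - [[0, 0, 0], [0, 0, 0], 0]
    - [[0, 0, 0], [0, 0, 0], 0]

```text
t: 35.25
tcp_pos: [434.8, -228.7, 21.9]
ee_rot: [0.0, 0.98, -0.2, 0.0]
wrist_force: [-0.9, -0.4, 4.9]
width: 21.5
```

Emit:
jog_arm:
  increments:
    - [[0, 0, 10], [0, 0, 0], 0]
    - [[0, 0, 25], [0, 0, 0], 0]
    - [[0, 0, 35], [0, 0, 0], 0]
    - [[3, 12, 35], [0, 0, 1], 0]
    - [[7, 26, 20], [0, 0, 2], 0]

```text
t: 35.75
tcp_pos: [444.8, -192.4, 149.6]
ee_rot: [0.001, 0.984, -0.176, 0.001]
wrist_force: [1.0, -0.1, -2.7]
width: 21.0
```

Emit:
jog_arm:
  increments:
    - [[9, 36, 0], [0, 0, 2], 0]
    - [[9, 36, 0], [0, 0, 2], 0]
    - [[9, 36, 0], [0, 0, 2], 0]
    - [[9, 36, 0], [0, 0, 2], 0]
    - [[9, 36, 0], [0, 0, 2], 0]

```text
t: 36.25
tcp_pos: [489.5, -9.1, 147.2]
ee_rot: [0.0, 0.996, -0.087, -0.0]
wrist_force: [-0.4, -0.8, -3.0]
width: 21.1
```

Emit:
jog_arm:
  increments:
    - [[9, 36, 0], [0, 0, 2], 0]
    - [[9, 36, 0], [0, 0, 2], 0]
    - [[9, 36, 0], [0, 0, 2], 0]
    - [[9, 36, 0], [0, 0, 2], 0]
    - [[9, 36, 0], [0, 0, 2], 0]

```text
t: 36.75
tcp_pos: [534.4, 170.7, 147.0]
ee_rot: [0.0, 1.0, -0.0, -0.0]
wrist_force: [0.2, -0.5, -2.1]
width: 21.5
```

Emit:
jog_arm:
  increments:
    - [[9, 36, 0], [0, 0, 2], 0]
    - [[9, 30, 0], [0, 0, 1.2], 0]
    - [[7, 24, 0], [0, 0, 1], 0]
    - [[0, 0, 0], [0, 0, 0], 0]
    - [[0, 0, 0], [0, 0, 0], 0]

```text
t: 37.25
tcp_pos: [559.1, 259.5, 146.6]
ee_rot: [0.0, 0.999, 0.036, -0.001]
wrist_force: [-0.2, -0.6, -2.5]
width: 21.2
```

Emit:
jog_arm:
  increments:
    - [[0, 0, 0], [0, 0, 0], 0]
    - [[0, 0, 0], [0, 0, 0], 0]

```text
t: 37.45
tcp_pos: [559.7, 257.9, 146.9]
ee_rot: [0.0, 0.999, 0.035, -0.0]
wrist_force: [0.2, 0.2, -2.8]
width: 21.0
```

Run:
```python
from look import *
p,y=look("f18.png",240,180,90,6); block(p,y,240,180,6,21.9)
```

```text
37.5 [559.7 258.2 146.9] yaw -85.98 w 21.4 F [ 0.1  0.4 -2.4]
-41 -17 [array([279., 381.]), array([278., 337.])]
-41 17 [array([193., 360.]), array([191., 316.])]
41 -17 [array([377., 271.]), array([377., 229.])]
41 17 [array([295., 253.]), array([294., 211.])]
```

View pics/f18.png

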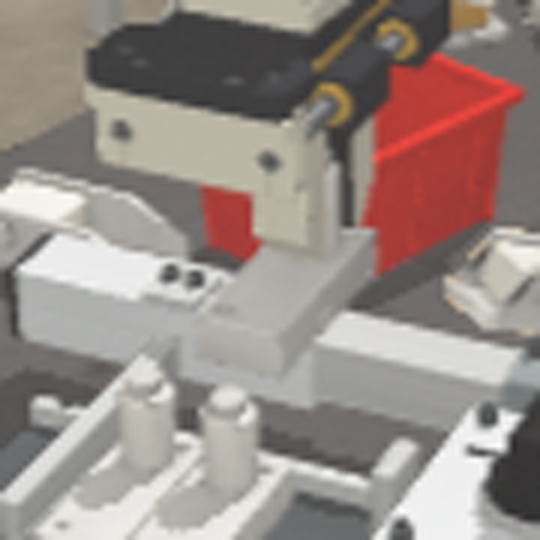

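Emit:
jog_arm:
  increments:
    - [[0, 0.5, -25], [0, 0, 0.2], 0]
    - [[0, 0, -30], [0, 0, 0], 0]
    - [[0, 0, -27], [0, 0, 0], 0]
    - [[0, 0, 0], [0, 0, 0], 0]
    - [[0, 0, 0], [0, 0, 0], 0]

```text
t: 38.0
tcp_pos: [559.8, 259.4, 65.1]
ee_rot: [0.0, 0.999, 0.037, -0.0]
wrist_force: [0.2, 0.7, -1.3]
width: 21.4
```

Emit:
jog_arm:
  increments:
    - [[0, 0, -10], [0, 0, 0], 0]
    - [[0, 0, -8], [0, 0, 0], 0]
    - [[0, 0, -6], [0, 0, 0], 0]
    - [[0, 0, 0], [0, 0, 0], 0]
    - [[0, 0, 0], [0, 0, 0], 0]

```text
t: 38.5
tcp_pos: [559.6, 260.0, 40.7]
ee_rot: [0.0, 0.999, 0.038, -0.0]
wrist_force: [0.4, -1.0, -2.4]
width: 20.9
```

Emit:
jog_arm:
  increments:
    - [[0, 0, -4], [0, 0, 0], 0]
    - [[0, 0, -2.5], [0, 0, 0], 0]
    - [[0, 0, 0], [0, 0, 0], 0]
    - [[0, 0, 0], [0, 0, 0], 0]

```text
t: 38.9
tcp_pos: [559.7, 259.9, 34.2]
ee_rot: [0.0, 0.999, 0.038, -0.0]
wrist_force: [0.4, 0.1, -3.4]
width: 21.0
```

Emit:
jog_arm:
  increments:
    - [[0, 0, 0], [0, 0, 0], 0.5]
    - [[0, 0, 0], [0, 0, 0], 0.5]
    - [[0, 0, 0], [0, 0, 0], 0.5]
    - [[0, 0, 0], [0, 0, 0], 0.5]

```text
t: 39.3
tcp_pos: [559.8, 260.0, 34.4]
ee_rot: [-0.0, 0.999, 0.038, 0.0]
wrist_force: [-0.5, -0.3, -0.1]
width: 45.0
```

Emit:
jog_arm:
  increments:
    - [[0, 0, 20], [0, 0, 0], 0.5]
    - [[0, 0, 40], [0, 0, 0], 0.5]
    - [[0, 0, 45], [0, 0, 0], 0.5]
    - [[0, -20, 20], [0, 0, 0], 0.5]
    - [[-20, -45, 0], [0, 0, -4], 0.6]

```text
t: 39.8
tcp_pos: [543.1, 199.2, 163.1]
ee_rot: [-0.003, 1.0, 0.005, 0.004]
wrist_force: [1.0, -1.2, -0.3]
width: 49.9
```

Emit:
jog_arm:
  increments:
    - [[-20, -45, 0], [0, 0, -4], 0.6]
    - [[-20, -45, 0], [0, 0, -4], 0.6]
    - [[-20, -45, 0], [0, 0, -4], 0.6]
    - [[-20, -45, 0], [0, 0, -4], 0.6]
    - [[0, -20, 0], [0, 0, -4], 0.6]

```text
t: 40.3
tcp_pos: [456.7, -9.3, 159.3]
ee_rot: [0.001, 0.985, -0.175, -0.001]
wrist_force: [0.8, -0.6, -0.1]
width: 55.0
```

Run:
```python
from look import *
p,y=look("f19.png",240,190,100,5)
t=shot("top","t19.png")
cv2.imwrite("pics/f19.png",np.hstack([cv2.imread("pics/f19.png")[:,:300*1],]))if 0 else None
cv2.imwrite("pics/t19f.png",cv2.resize(t[130:285,170:280],None,fx=3.8,fy=3.8,interpolation=cv2.INTER_CUBIC))
```

```text
40.35 [458.4 -11.1 159.5] yaw -110.48 w 54.9 F [ 0.8 -3.4  0.3]
```

View pics/t19f.png

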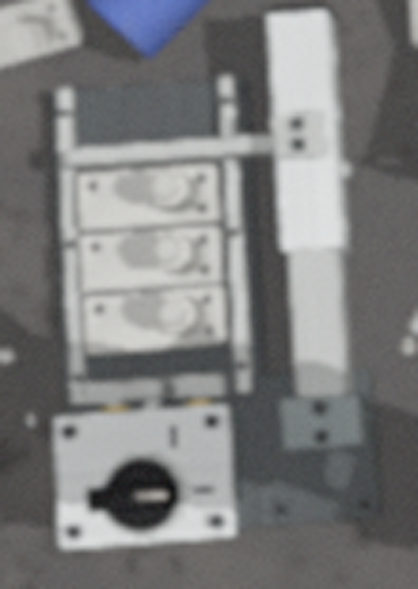

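View pics/f19.png

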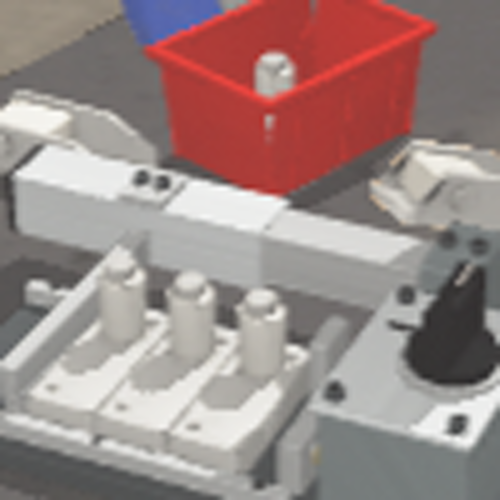

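Run:
```python
from h import *
t=cv2.imread("pics/t19.png");s=shot("side","s20.png")
d=lambda p:(170+p[0]/3.8,130+p[1]/3.8)
for z in(72,80,90,100,110): print(z,onz("top",d((143,494)),z).round(1),"bar",onz("top",d((88,497)),z).round(1))
a=cv2.resize(t[240:280,185:230],None,fx=9,fy=9,interpolation=cv2.INTER_CUBIC)
b=cv2.resize(s[230:275,310:350],None,fx=9,fy=8,interpolation=cv2.INTER_CUBIC)
cv2.imwrite("pics/f20.png",np.hstack([a[:360,:405],b[:360,:]]))
for z in(72,85,95,105,112,120): print(z,((proj("side",(469.6,273,z))-[310,230])*[9,8]).round()+[405,0],((proj("top",(469.6,273,z))-[185,240])*9).round())
```

```text
72 [458.4 273.2  72. ] bar [456.9 304.   72. ]
80 [458.8 271.3  80. ] bar [457.3 301.8  80. ]
90 [459.2 268.8  90. ] bar [457.7 299.   90. ]
100 [459.6 266.4 100. ] bar [458.2 296.2 100. ]
110 [460.1 263.9 110. ] bar [458.6 293.5 110. ]
72 [541. 257.] [205. 132.]
85 [542. 217.] [192. 134.]
95 [543. 186.] [181. 136.]
105 [543. 155.] [170. 137.]
112 [544. 132.] [162. 138.]
120 [544. 107.] [153. 140.]
```

View pics/f20.png

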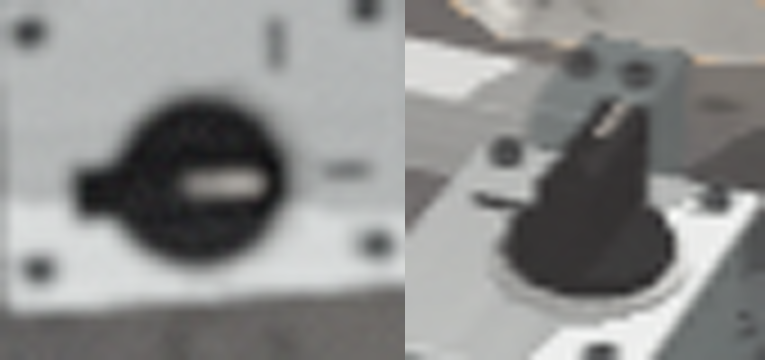

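Run:
```python
from h import *
xa=np.array([-.0732,.9973]);ya=np.array([-.9973,-.0732])
k=np.array([458.6,272.3])
for z in(72,80,100,105,110,115):
  for x in(-23,0,23):
    w=k+x*xa
    print(z,x,((proj("side",(*w,z))-[310,230])*[9,8]).round()+[405,0],((proj("top",(*w,z))-[185,240])*9).round())
```

```text
72 -23 [617. 221.] [305. 171.]
72 0 [583. 266.] [208. 179.]
72 23 [548. 313.] [110. 187.]
80 -23 [618. 197.] [297. 173.]
80 0 [584. 242.] [199. 181.]
80 23 [549. 288.] [101. 189.]
100 -23 [620. 136.] [278. 177.]
100 0 [586. 180.] [178. 185.]
100 23 [550. 225.] [ 78. 193.]
105 -23 [621. 120.] [273. 178.]
105 0 [586. 164.] [172. 186.]
105 23 [551. 210.] [ 72. 194.]
110 -23 [621. 105.] [268. 179.]
110 0 [587. 148.] [167. 187.]
110 23 [551. 194.] [ 65. 195.]
115 -23 [622.  89.] [263. 180.]
115 0 [587. 132.] [161. 188.]
115 23 [551. 177.] [ 59. 196.]
```

Emit:
jog_arm:
  increments:
    - [[0, 19, 0], [0, 0, 8], 0.45]
    - [[0, 19, 0], [0, 0, 8], 0.45]
    - [[0, 19, 0], [0, 0, 8], 0.45]
    - [[0, 19, 0], [0, 0, 8], 0.45]
    - [[0, 19, 0], [0, 0, 8], 0.45]

```text
t: 40.95
tcp_pos: [460.1, 92.8, 159.3]
ee_rot: [-0.0, 0.984, 0.181, 0.0]
wrist_force: [0.3, -0.2, 0.2]
width: 41.6
```

Emit:
jog_arm:
  increments:
    - [[0, 19, 0], [0, 0, 8], 0.45]
    - [[0, 19, 0], [0, 0, 8], 0.45]
    - [[0, 19, 0], [0, 0, 8], 0.45]
    - [[0, 19, 0], [0, 0, 8], 0.45]
    - [[0, 19, 0], [0, 0, 8], 0.45]

```text
t: 41.45
tcp_pos: [459.6, 188.0, 159.3]
ee_rot: [-0.001, 0.862, 0.506, 0.0]
wrist_force: [0.2, 0.0, 0.1]
width: 41.3
```

Emit:
jog_arm:
  increments:
    - [[0, 19, 0], [0, 0, 8], 0.45]
    - [[0, 19, 0], [0, 0, 8], 0.45]
    - [[0, 19, 0], [0, 0, 8], 0.45]
    - [[0, 19, 0], [0, 0, 8], 0.45]
    - [[0, 19, 0], [0, 0, 5], 0.45]

```text
t: 41.95
tcp_pos: [459.2, 282.9, 159.3]
ee_rot: [-0.001, 0.657, 0.754, 0.001]
wrist_force: [0.2, -0.1, 0.0]
width: 41.5
```

Emit:
jog_arm:
  increments:
    - [[0, 0, 0], [0, 0, 0], 0.45]
    - [[0, 0, 0], [0, 0, 0], 0.45]
    - [[0, 0, 0], [0, 0, 0], 0.45]

```text
t: 42.25
tcp_pos: [459.6, 279.7, 159.1]
ee_rot: [0.0, 0.661, 0.75, -0.0]
wrist_force: [-0.2, -0.7, 0.0]
width: 41.1
```

Run:
```python
from look import *
p,y=look("f21.png",270,170,100,6)
print([((proj("side",(p[0],p[1],z))-[270,170])*6).round() for z in (p[2],108,78)])
```

```text
42.3 [459.8 279.4 159.2] yaw 7.22 w 41.5 F [-0.5  0.1 -0.3]
[array([353., 360.]), array([350., 485.]), array([348., 555.])]
```

View pics/f21.png

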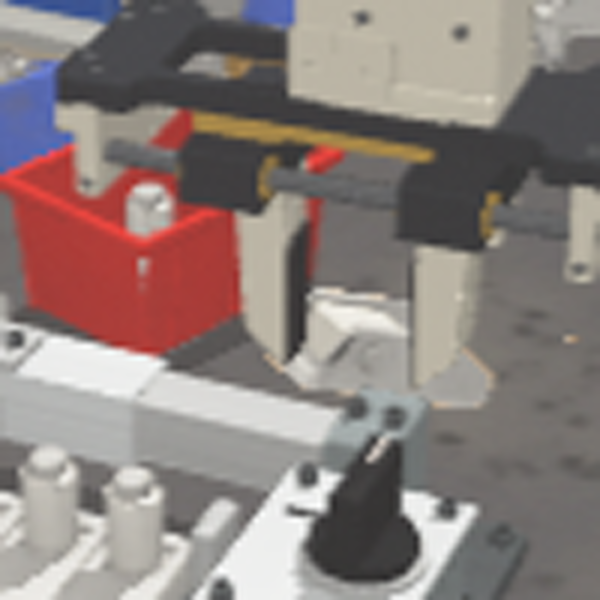

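Emit:
jog_arm:
  increments:
    - [[-1, -7, -20], [0, 0, -3], 0.45]
    - [[0, 0, -20], [0, 0, 0], 0.45]
    - [[0, 0, 0], [0, 0, 0], 0.45]
    - [[0, 0, 0], [0, 0, 0], 0.45]

```text
t: 42.7
tcp_pos: [458.7, 272.6, 119.6]
ee_rot: [-0.0, 0.68, 0.733, -0.0]
wrist_force: [0.5, -0.1, 0.1]
width: 41.1
```

Run:
```python
from look import *
p,y=look("f22.png",270,180,100,6)
```

```text
42.75 [459.1 273.1 120.1] yaw 4.29 w 41.4 F [-0.5 -0.3  0.7]
```

View pics/f22.png

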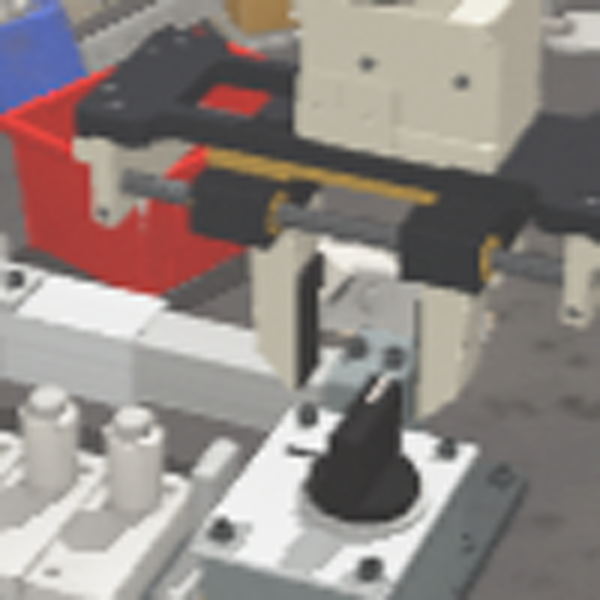

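Emit:
jog_arm:
  increments:
    - [[0, 0, -12], [0, 0, 0], 0.45]
    - [[0, 0, -12], [0, 0, 0], 0.45]
    - [[0, 0, -10], [0, 0, 0], 0.45]
    - [[0, 0, 0], [0, 0, 0], 0.45]
    - [[0, 0, 0], [0, 0, 0], 0.45]

```text
t: 43.25
tcp_pos: [458.4, 272.9, 84.8]
ee_rot: [-0.0, 0.68, 0.733, -0.0]
wrist_force: [1.0, 0.7, 0.3]
width: 41.6
```

Emit:
jog_arm:
  increments:
    - [[0, 0, 0], [0, 0, 0], 0]
    - [[0, 0, 0], [0, 0, 0], 0]
    - [[0, 0, 0], [0, 0, 0], 0]
    - [[0, 0, 0], [0, 0, 0], 0]
    - [[0, 0, 0], [0, 0, 0], 0]

```text
t: 43.75
tcp_pos: [458.9, 272.9, 85.4]
ee_rot: [0.0, 0.68, 0.733, 0.0]
wrist_force: [0.7, -0.3, 1.5]
width: 13.9
```

Emit:
jog_arm:
  increments:
    - [[0, 0, 0], [0, 0, 0], 0]
    - [[0, 0, 0], [0, 0, -6], 0]
    - [[0, 0, 0], [0, 0, -6], 0]
    - [[0, 0, 0], [0, 0, -6], 0]
    - [[0, 0, 0], [0, 0, -6], 0]

```text
t: 44.25
tcp_pos: [459.0, 272.9, 85.4]
ee_rot: [0.0, 0.819, 0.574, 0.0]
wrist_force: [0.8, -0.3, 0.9]
width: 13.9
```

Emit:
jog_arm:
  increments:
    - [[0, 0, 0], [0, 0, -6], 0]
    - [[0, 0, 0], [0, 0, -6], 0]
    - [[0, 0, 0], [0, 0, -6], 0]
    - [[0, 0, 0], [0, 0, -6], 0]
    - [[0, 0, 0], [0, 0, -6], 0]

```text
t: 44.75
tcp_pos: [459.1, 272.9, 85.4]
ee_rot: [0.0, 0.939, 0.343, 0.0]
wrist_force: [1.0, -1.7, 0.7]
width: 13.7
```

Run:
```python
from look import *
p,y=look("f23.png",240,180,100,6); print(state()["wrist_torque"])
```

```text
44.8 [459.1 272.8  85.4] yaw -50.28 w 13.6 F [ 0.5 -1.2  1.6]
[-0.06495737 -0.12219882  0.12124203]
```

View pics/f23.png

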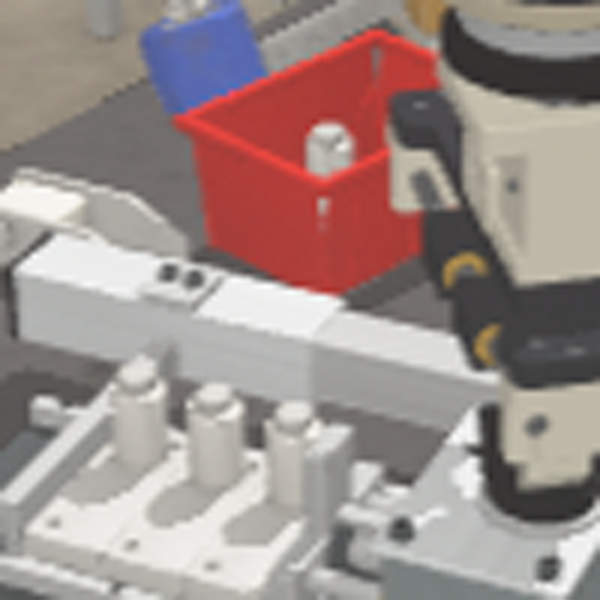

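Emit:
jog_arm:
  increments:
    - [[0, 0, 0], [0, 0, -4], 0]
    - [[0, 0, 0], [0, 0, -2], 0]
    - [[0, 0, 0], [0, 0, -2], 0]
    - [[0, 0, 0], [0, 0, 0], 0]

```text
t: 45.2
tcp_pos: [459.1, 272.8, 85.4]
ee_rot: [0.0, 0.96, 0.279, 0.0]
wrist_force: [2.7, -2.5, 3.9]
width: 14.0
```

Run:
```python
from look import *
p,y=look("f24.png",240,180,100,6); print(state()["wrist_torque"])
```

```text
45.25 [459.1 272.8  85.4] yaw -57.59 w 13.9 F [ 2.8 -1.5  2.7]
[-0.49529222 -0.64095357  0.65259001]
```

Emit:
jog_arm:
  increments:
    - [[0, 0, 0], [0, 0, -2.5], 0]
    - [[0, 0, 0], [0, 0, 0], 0]
    - [[0, 0, 0], [0, 0, 0], 0]

```text
t: 45.55
tcp_pos: [459.3, 272.9, 85.4]
ee_rot: [0.0, 0.966, 0.258, 0.001]
wrist_force: [4.2, -2.5, 2.1]
width: 14.5
```

Run:
```python
from look import *
p,y=look("f24.png",240,180,100,6); print(state()["wrist_torque"])
```

```text
45.6 [459.3 272.9  85.4] yaw -60.09 w 14.2 F [ 4.2 -2.9  1.8]
[-0.46694756 -1.01920974  0.78228919]
```

Emit:
jog_arm:
  increments:
    - [[0, 0, 0], [0, 0, 3], 0]
    - [[0, 0, 0], [0, 0, 0], 0.9]
    - [[0, 0, 0], [0, 0, 0], 0.9]
    - [[0, 0, 0], [0, 0, 0], 0.9]
    - [[0, 0, 0], [0, 0, 0], 0.9]

```text
t: 46.1
tcp_pos: [458.8, 273.7, 85.3]
ee_rot: [-0.0, 0.959, 0.282, 0.0]
wrist_force: [4.6, 1.9, -0.5]
width: 41.6
```

Emit:
jog_arm:
  increments:
    - [[0, 0, 0], [0, 0, 0], 0.9]
    - [[0, 0, 0], [0, 0, 0], 0.9]
    - [[0, 0, 0], [0, 0, 0], 0.9]
    - [[0, 0, 0], [0, 0, 0], 0.9]
    - [[0, 0, 20], [0, 0, 0], 0.9]

```text
t: 46.6
tcp_pos: [456.8, 271.6, 103.3]
ee_rot: [0.001, 0.959, 0.282, -0.003]
wrist_force: [-1.1, 0.0, -0.3]
width: 80.1
```

Emit:
jog_arm:
  increments:
    - [[0, 0, 35], [0, 0, 0], 0.9]
    - [[0, 0, 35], [0, 0, 0], 0.9]
    - [[0, -40, 0], [0, 0, 0], 0.9]
    - [[0, -45, 0], [0, 0, 0], 0.9]
    - [[0, -45, 0], [0, 0, 0], 0.9]

```text
t: 47.1
tcp_pos: [458.2, 141.7, 175.4]
ee_rot: [0.0, 0.959, 0.283, 0.0]
wrist_force: [1.1, -0.8, 0.3]
width: 83.0
```

Emit:
jog_arm:
  increments:
    - [[0, -45, 0], [0, 0, 0], 0.9]
    - [[0, -45, 0], [0, 0, 0], 0.9]
    - [[0, -45, 0], [0, 0, 0], 0.9]
    - [[0, 0, 0], [0, 0, 0], 0.9]
    - [[0, 0, 0], [0, 0, 0], 0.9]

```text
t: 47.6
tcp_pos: [458.3, 7.0, 175.2]
ee_rot: [-0.0, 0.96, 0.281, -0.0]
wrist_force: [-0.2, 1.2, 0.3]
width: 82.8
```

Run:
```python
from look import *
p,y=look("f25.png",240,180,100,5)
t=shot("top","t25.png")
cv2.imwrite("pics/f25t.png",cv2.resize(t[110:285,170:380],None,fx=3.7,fy=3.4,interpolation=cv2.INTER_CUBIC))
```

```text
47.65 [458.5   8.3 175.2] yaw -57.21 w 83.2 F [-0.6  0.1  0.3]
```

View pics/f25t.png

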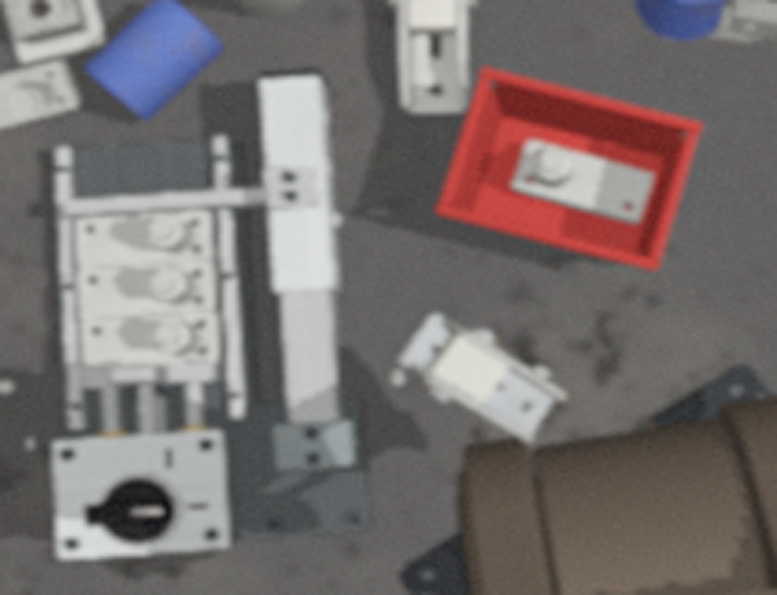

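View pics/f25.png

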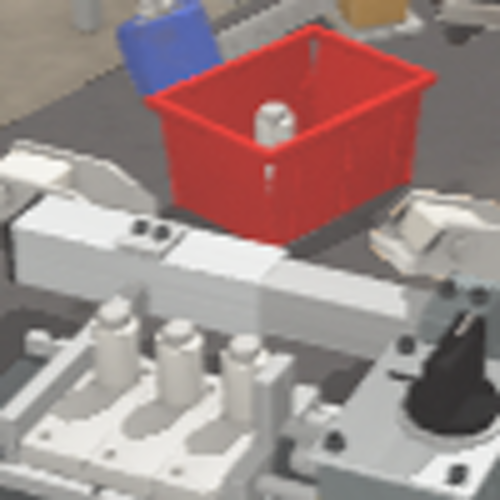

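Run:
```python
from h import *
t=cv2.imread("pics/t25.png")
cv2.imwrite("pics/f26.png",cv2.resize(t[155:240,180:270],None,fx=7,fy=7,interpolation=cv2.INTER_CUBIC))
O=np.array([554.4,279.0]);xa=np.array([-.0732,.9973]);ya=np.array([-.9973,-.0732])
for n,y,z in [("jawface",3.5,39.5),("stopface",-98,44),("b1/2",-64,30),("b2/3",-30,30),("b3end",4,30)]: print(n,((proj("top",(*(O+y*ya),z))-[180,155])*7).round())
```

```text
jawface [206. 437.]
stopface [185. 119.]
b1/2 [202. 230.]
b2/3 [208. 335.]
b3end [214. 440.]
```

View pics/f26.png

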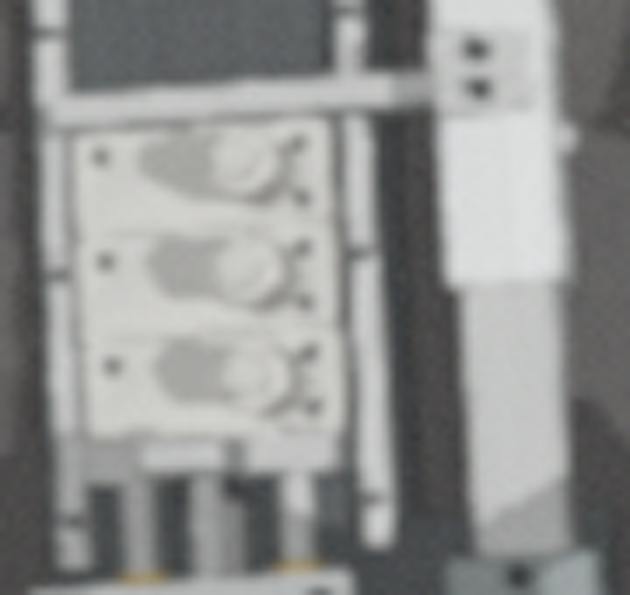

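The block joints (rows 230 and 335) and the jaw face (row about 437) sit where a gap-free row should put them. The button stands out at (568,138), so I'm handing the job in.

```bash
python3 -c "
from plant import *
print(state()['t']);print(finish_job())"
```

```text
47.7
the job is handed in; nothing more can be done
None
```

The job is done and handed in at 47.7 s. No check failed.

- **Finished block:** it lies flat in the red bin.
- **End stop:** I found three new blocks. I pressed the button and drew the stop out one hole twice, to 0.068. A test pull met a firm stop at each hole, and the last picture shows the button standing out.
- **Row:** all three blocks lie crosswise, stubs up, between the jaw and the stop.
- **Knob:** I twisted it until the wrist torque jumped, at about 62° of tool turn (the stop is at 60°). Then I let go, and it sprang back to rest.

**Last checks:** in the final top picture, the block joints and the jaw face were within about a pixel of where a closed, gap-free row should be. That puts the jaw travel at about 0.027. I judged this from the camera only, because the fixture's joint readings are not available. The arm was clear of everything when I handed in.

**Measurement spread:** the two camera views differed by up to about 5 mm on the third block's stub. I took a value between them, and the grasp worked.

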